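Press a handheld's battery home with a ratchet bar clamp and release it

ROBOT

A 6-joint arm with a two-finger parallel gripper is mounted at the origin on the work surface. World frame = base frame: x ahead of the robot, y to its left, z up, the work surface at z = 0. Lengths are in m, angles in degrees, forces in N, time in s.
With the tool pointing down it reaches from about 0.3 to 0.75 m from the base axis. Payload 8.5 kg.
Tool frame: the origin (TCP) lies at the very end of the fingers, on their centre line; the grasp point (between the pads) lies 19 mm behind it (env.grip_depth is the z of the grasp point in the tool frame, in m); z points along the fingers, y is the direction in which the jaws open and shut (so a half turn about z gives the same grasp; the last joint's range is limited). The gripper opens to 85 mm and grips with 20 to 120 N. Pads are 22 mm wide; open, the fingers measure 114 mm over their backs; the gripper's body (76 mm by 85 mm) begins 54 mm behind the grasp point. The pads swing forward as they close: fully open they stand 13 mm farther back than shut.
Start: joints at [57.107, 21.807, 74.336, -0, 83.858, -12.336], TCP at [0.193, 0.515, 0.231] pointing down, gripper open.
Joint ranges: [-178.18, 178.18], [-50.72, 133.34], [12.68, 142.11], [-81.47, 261.47], [9.98, 163.14], [-165.26, 165.26]. Speed limits (degrees/s): [136.94, 136.94, 180, 180, 180, 180].

INTERFACE

Orientations are given as a 3x3 rotation matrix whose columns are the frame's x, y, z axes.
In Python, from rig import env gives the robot as it stands.
- The arm moves only by the tool apply_moves, never from a script. Its argument "plan" is a list of rows, each an object of numbers: "tx", "ty", "tz": the shift along the world's x, y, z in mm; "rx", "ry", "rz": the turn, a rotation vector about the world's x, y, z in rad; "jaw": the opening, from -1 (shut) to 1 (fully open). A call has 1 to 12 rows; each row is the pose to reach, as a shift and turn from the pose measured when the call began; what a row does not reach only later rows make up. A row lasts 1/10 s, in which the tool goes at most 50 mm and 8.59 degrees, less where a joint would pass 70% of its speed; a pose out of reach is approached as far as the arm can. A call with a gripper value outside its range is refused whole. The fingers move at their own pace and stop on an object; "grip_force" is the grip in N (left out, the last holds). Time passes only in rows, so rows that repeat a pose let the fingers close. It gives the time, the measured TCP pose, the force and the opening at its end, in the units of the state.
- env.observe(): the state, without advancing time (a new reading comes with each control period).
- env.get_image(name): name is "side" or "top"; returns a dict with "image" (420x560x3 uint8, red, green, blue), "intrinsics" (3x3 intrinsics, pixels), "world_from_camera" (4x4, takes a point from camera to world coordinates). Camera axes: x right, y up, looking along -z (the intrinsics and any distortion apply to the point x, -y, -z); pixel columns grow to the right and rows downward; lengths in m; the calibration is good to about 2 mm. A picture is of the moment at which its call begins. There is no depth.
- env.close_job(): hands the job in, once; it reports no verdict.
The state is a dict: "time_s": time; "q": joint angles; "qvel": joint speeds; "joint_efforts": joint torques, N m; "position": TCP position; "tool_rot": TCP orientation; "ft_force": force on the tool from outside, world axes, zero at the start; "wrist_torque": the same for the moment, N m; "grip_width": finger opening in m.
Only numpy, scipy, OpenCV 4.12 (cv2) and the standard library are available. Lean on these libraries where they do the work, as an engineer would, in place of code of your own. Each camera call takes 0.05 s, during which the arm holds its last target.

TASK

The battery of the handheld terminal on the repair bench is only part-way in: pump the orange trigger of the ratchet clamp, stroke by stroke, until the jaw has pushed the battery fully home and its rubber nose presses on it firmly (16 to 23 N by the feel of the trigger, never harder) for at least a second. Then, with the trigger let go, press the red release button and keep it down until the jaw has slid all the way back, leaving the battery home. Drive the jaw only with its trigger: do not touch the jaw, the nose, the battery or the handheld, push the trigger with less than 40 N, and leave the phone, the cup and the parts tray where they are.

Things in the scene. Friction and masses are not known exactly. Their poses are not given: they have to be found in the camera images.
- clamp: Ratchet clamp fixed on the bench. Origin: underside, bench height, on its centre line; +x: the way the jaw advances (to the handheld), z up. Base 425 x 100 x 12 mm, x -190 to 235. Blue housing x -124 to 8, 56 wide, top at z 78. Black fixed upright handle x -129 to -112, 28 wide, top at z 158. Orange trigger blade in front of it (+x), red button in front of that.
- trigger_pad (a point): Front (+x) side of the round crossbar (14 mm thick, 34 mm long, level, across the clamp) on top of the orange trigger blade, where to push it towards the handle (the clamp's -x). At rest at x -62, y 0, z 149 mm in the clamp's frame; moves with the blade. Or squeeze blade and handle together from above: 66 mm over both at rest, 41 mm fully pulled.
- trigger_turn (a joint): Trigger angle: 0 at rest, 0.36 rad at its hard stop (25 mm of travel at the pad); springs back when let go. A stroke counts only if taken to the hard stop (the ratchet catches at 0.31 to 0.34 rad, later under load) and let back to 0; each advances the jaw one 9 mm tooth. At the stop the jaw is some 2 mm past the tooth, then drops back on it.
- trigger: Orange trigger: blade 8 mm thick, 24 wide, with its crossbar reaching z 156 mm; origin on its pivot (clamp x -72, z 78 mm). Leans 0.18 rad with its top away from the handle at rest, as much towards it fully pulled. After 4 to 8 mm of slack (so from 12 mm on), pushed slowly at the crossbar, it takes about 2.9 N + 0.54 x nose force: 3 N with the jaw free. Never push it with over 40 N.
- jaw_travel (a joint): Travel of the jaw in m: 0 fully back, grows in steps of 9 mm as it is pumped, up to 75 mm. A weak spring (3 N) draws it back as soon as the ratchet is released; the full return takes up to 1.5 s.
- jaw: The jaw: a yellow plate 10 x 60 x 44 mm on the end of a steel rack bar; origin as the clamp's when the jaw is fully back.
- nose: Black rubber nose, 28 mm across, 10 thick, on a sprung stem ahead of the jaw plate; origin as the clamp's when the jaw is back and the nose out. It yields up to 35 mm towards the jaw: a first push of 3 to 17 N (differs from clamp to clamp, found only by feel), then 0.5 N more per mm, so one stroke adds 4.5 N once the battery is home. Its force on the battery must reach 16 N and never pass 23 N.
- nose_face (a point): Centre of the nose's front face (76 mm ahead of the clamp's origin, z = 45 mm when the jaw is fully back).
- handset: Grey handheld terminal 110 x 72 x 24 mm with a dark screen on top, fixed in a nest on the clamp's base; origin in the plane of its open end (which faces the jaw), 33 mm under the middle of its height; x as the clamp's.
- handset_end (a point): Centre of the handheld's open end.
- battery_out (a joint): How far the battery still stands out of the handheld, in m: 0 fully home. It starts 9 to 15 mm out and slides in against about 5 N of friction.
- battery: The battery: a black block 50 x 50 x 14 mm with a green end cap 4 x 72 x 24 mm, which the nose pushes on; origin in the handset's origin when home. Home, it lies flat on the handheld's open end.
- release_top (a point): Centre of the top of the round red release button, 26 mm across; in the clamp's frame at x = -4, y = 0, z = 102 mm when up. Press straight down.
- release_press (a joint): How far the release is pressed, in m: 0 up, 0.008 at its hard stop. The jaw comes free at about 0.005 and is caught again by the next tooth when the button comes up. Fully down takes about 6 to 9 N.
- phone: Loose black phone 146 x 70 x 9 mm lying on the bench, origin at the centre of its underside. Leave alone.
- wool_cup: Loose blue metal cup, 68 mm across, 55 mm tall, origin at the centre of its underside. Leave alone.
- parts_tray: Loose yellow divided tray 85 x 65 x 22 mm, origin at the centre of its underside. Leave alone.

How it is judged:
By the outcome, as a careful person would: the job done as asked, in the order asked, and still so for the second after the job is handed in, with the robot touching nothing.
It also fails if it takes over 69 s, if anything falls off the work surface, if the arm or the gripper's body presses on something with over 40 N, if the wrist force passes 120 N, or if a joint passes its speed limit or range.

## Working session

There is one attempt and no reset: what is moved stays moved. The work goes in short steps, Python scripts to look and compute and a tool call to move; the robot and the scene stay as the last step left them, time stands still between calls to the robot, and variables do not carry over. Pictures are saved under pics/ and viewed, and the job is handed in when it is done.

Besides the shell and the picture viewer there is one more tool, called after ">>>" by a JSON object that holds its "fn" and its "kwargs". apply_moves: Moves the arm, as the interface text tells. Its arguments: {"type":"object","properties":{"plan":{"type":"array","items":{"type":"object","properties":{"tx":{"type":"number"},"ty":{"type":"number"},"tz":{"type":"number"},"rx":{"type":"number"},"ry":{"type":"number"},"rz":{"type":"number"},"jaw":{"type":"number"}}}},"grip_force":{"type":"number"}},"required":["plan"]}

```bash
ls; mkdir -p pics
python3 - <<'E'
from rig import env
import cv2,numpy as np
s=env.observe(); print(s)
for n in("side","top"):
    d=env.get_image(n); cv2.imwrite(f"pics/{n}0.png",d["image"][:,:,::-1]); print(n,d["intrinsics"],d["world_from_camera"])
E
```

```text
pics
{'time_s': 0.0, 'q': array([ 5.71107402e+01,  2.18426042e+01,  7.43855221e+01, -2.38327673e-03,
        8.38566528e+01, -1.23368563e+01]), 'qvel': array([-0.01901642,  0.05305064, -0.01789975,  0.0889047 ,  0.00444672,
       -0.04342212]), 'joint_efforts': array([-9.41357684e-04, -4.48471713e+01, -2.31271291e+01, -1.22257711e-04,
        4.75736917e-03,  1.19703807e-05]), 'position': array([0.19294546, 0.51473491, 0.23069212]), 'tool_rot': array([[-9.36352961e-01,  3.51059171e-01, -7.68759976e-04],
       [ 3.51059905e-01,  9.36352147e-01, -1.26497236e-03],
       [ 2.75749906e-04, -1.45434142e-03, -9.99998904e-01]]), 'ft_force': array([0.10390174, 0.32366731, 0.05257073]), 'wrist_torque': array([ 0.03843358,  0.02409258, -0.02848396]), 'grip_width': 0.08540122933477078}
side [[417.08732709   0.         275.44842141]
 [  0.         417.08732709 212.61569208]
 [  0.           0.           1.        ]] [[-0.98807912  0.09919169 -0.11773131  0.56297934]
 [-0.15391989 -0.65085998  0.74343121  0.56211446]
 [-0.0028844   0.75269004  0.65836873  0.56633173]
 [ 0.          0.          0.          1.        ]]
top [[428.21276035   0.         276.10497222]
 [  0.         428.21276035 215.7926511 ]
 [  0.           0.           1.        ]] [[ 0.21820348  0.95404098 -0.20540946  0.52197031]
 [-0.97589981  0.21387718 -0.04331414  0.04146289]
 [ 0.00260893  0.20991034  0.97771716  0.73518067]
 [ 0.          0.          0.          1.        ]]
```

View pics/side0.png

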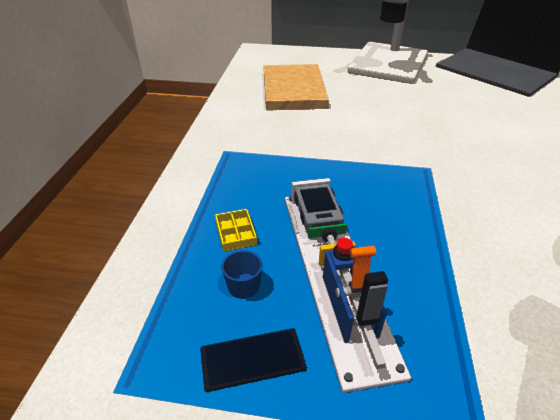

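View pics/top0.png

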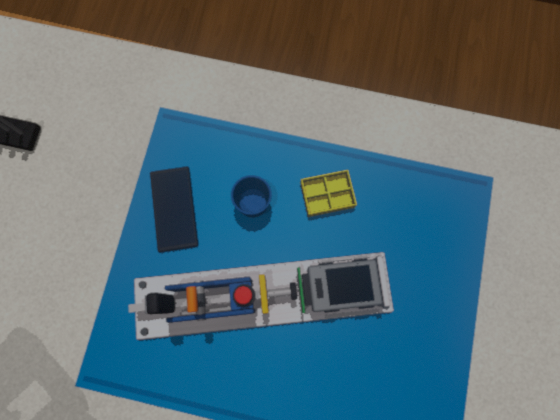

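Run:
```python
import cv2
t=cv2.imread("pics/top0.png");s=cv2.imread("pics/side0.png")
cv2.imwrite("pics/top0c.png",cv2.resize(t[235:355,120:270],None,fx=5,fy=5,interpolation=cv2.INTER_CUBIC))
cv2.imwrite("pics/top0d.png",cv2.resize(t[235:355,250:400],None,fx=5,fy=5,interpolation=cv2.INTER_CUBIC))
cv2.imwrite("pics/side0c.png",cv2.resize(s[170:390,270:420],None,fx=2.7,fy=2.7,interpolation=cv2.INTER_CUBIC))
```

```text
(no output)
```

View pics/top0c.png

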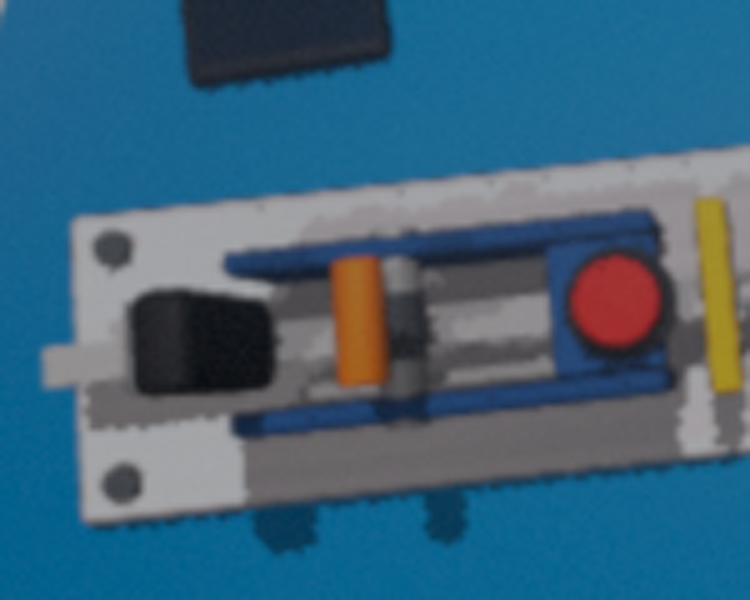

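View pics/top0d.png

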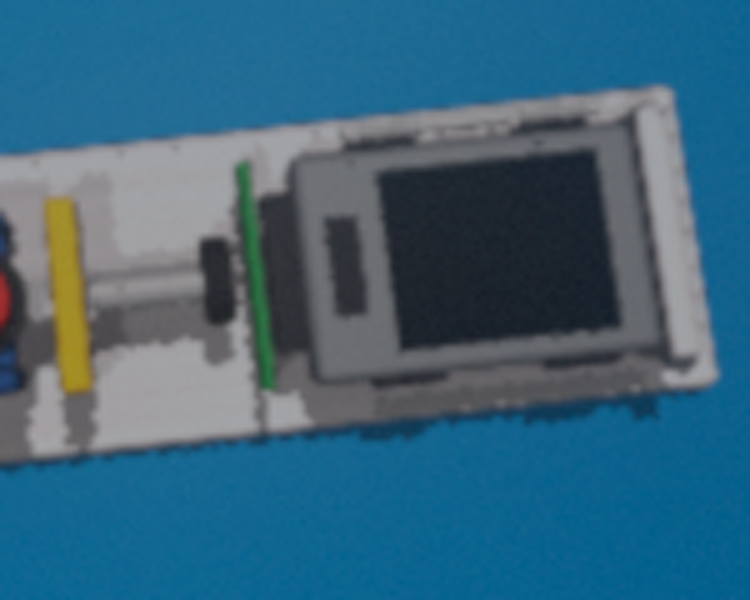

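View pics/side0c.png

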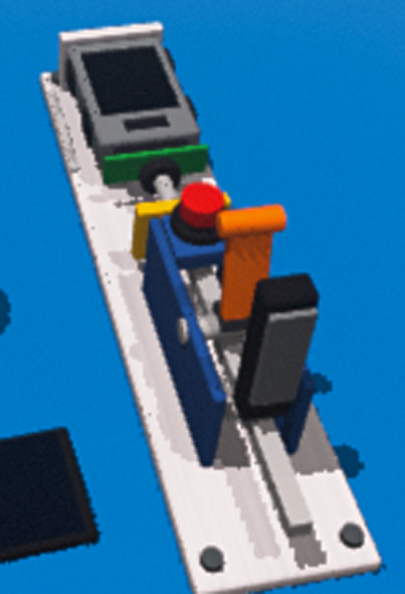

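```bash
cat > h.py <<'E'
import numpy as np,cv2
def proj(d,P):
    M=d["world_from_camera"];p=(np.asarray(P)-M[:3,3])@M[:3,:3]
    p=p*[1,-1,-1];q=p@d["intrinsics"].T
    return q[:,:2]/q[:,2:]
E
cat > fit.py <<'E'
from rig import env
from h import *
from scipy.optimize import least_squares
ds={n:env.get_image(n) for n in("side","top")}
T=[([-190,50,12],(72,218),0),([-190,-50,12],(85,524),0),([235,50,12],(672,88),1),([235,-50,12],(716,385),1),([-4,0,102],(617,300),0),([-69,0,151],(360,320),0)]
S=[([-190,50,12],(193,590)),([-190,-50,12],(380,570)),([-4,0,102],(203,197)),([235,50,12],(42,75))]
PT=np.array([t[0] for t in T])/1000.;uT=np.array([[(t[1][0]+.5)/5-.5+(250 if t[2] else 120),(t[1][1]+.5)/5-.5+235] for t in T])
PS=np.array([t[0] for t in S])/1000.;uS=np.array([[270+(t[1][0]+.5)/2.7-.5,170+(t[1][1]+.5)/2.7-.5] for t in S])
def W(p,P):
    c,s=np.cos(p[2]),np.sin(p[2]);R=np.array([[c,-s,0],[s,c,0],[0,0,1]])
    return P@R.T+[p[0],p[1],0]
fT=lambda p:(proj(ds["top"],W(p,PT))-uT).ravel()
fS=lambda p:(proj(ds["side"],W(p,PS))-uS).ravel()
for nm,f in(("top",fT),("side",fS),("both",lambda p:np.r_[fT(p),fS(p)])):
    b=min((least_squares(f,[.45,.1,a],loss="soft_l1") for a in(-1.6,0,1.6,3)),key=lambda r:r.cost)
    p=b.x;print(nm,p[:2],np.degrees(p[2]),"\n",f(p).reshape(-1,2).round(1).tolist())
for k,P in dict(pad=[-62,0,149],btn=[-4,0,102],handle=[-120,0,158]).items(): print(k,W(p,np.array([P])/1000))
E
python3 fit.py
```

```text
top [0.53108752 0.08728451] 288.5596413310342 
 [[-0.6, -0.4], [-1.0, 0.1], [0.4, -0.5], [1.1, 0.1], [-0.1, 0.1], [0.2, 0.2]]
side [0.52922558 0.08878491] -72.01012484402503 
 [[-0.4, 2.3], [0.3, -1.6], [-0.1, 0.3], [0.2, -1.3]]
both [0.53063487 0.08755013] -71.54927164887444 
 [[-0.7, -0.4], [-1.3, 0.2], [0.3, -0.0], [0.9, 0.6], [-0.4, 0.4], [-0.1, 0.4], [-0.2, 1.4], [0.1, -3.1], [-0.9, -0.3], [-1.2, -1.5]]
pad [[0.51101255 0.14636309 0.149     ]]
btn [[0.52936892 0.09134451 0.102     ]]
handle [[0.49265619 0.20138167 0.158     ]]
```

>>> {"fn": "apply_moves", "kwargs": {"plan": [{"tx":162,"ty":-193,"rz":-0.45,"jaw":-1},{"tx":324,"ty":-387,"rz":-0.89,"jaw":-1},{"tx":324,"ty":-387,"rz":-0.89,"jaw":-1},{"tx":324,"ty":-387,"rz":-0.89,"jaw":-1},{"tx":324,"ty":-387,"rz":-0.89,"jaw":-1},{"tx":324,"ty":-387,"rz":-0.89,"jaw":-1},{"tx":324,"ty":-387,"rz":-0.89,"jaw":-1},{"tx":324,"ty":-387,"rz":-0.89,"jaw":-1},{"tx":324,"ty":-387,"rz":-0.89,"jaw":-1},{"tx":324,"ty":-387,"rz":-0.89,"jaw":-1},{"tx":324,"ty":-387,"rz":-0.89,"jaw":-1},{"tx":324,"ty":-387,"rz":-0.89,"jaw":-1}], "grip_force": 60}}

```text
validation failed for argument at $.pl...
```

```bash
cat >> h.py <<'E'
C=np.array([.531,.0875]);YAW=np.radians(-71.5)
EX=np.array([np.cos(YAW),np.sin(YAW)]);EY=np.array([-EX[1],EX[0]])
def st(env):
    s=env.observe();p=s["position"];d=p[:2]-C;f=s["ft_force"]
    print("t",round(s["time_s"],2),"clamp mm",(d@EX*1e3).round(1),(d@EY*1e3).round(1),(p[2]*1e3).round(1),"Fx,Fy,Fz clamp",(f[:2]@EX).round(2),(f[:2]@EY).round(2),f[2].round(2),"w",s["grip_width"].round(4),"tooly",np.degrees(np.arctan2(*s["tool_rot"][[1,0],1])).round(2), "tz",s["tool_rot"][:,2].round(4))
    return s
E
python3 - <<'E'
from h import *
from rig import env
st(env)
for n in("side","top"):
    d=env.get_image(n); cv2.imwrite(f"pics/{n}1.png",d["image"][:,:,::-1])
# battery geometry: find clamp x of cap rear-face top edge & handset end from top picture
from scipy.optimize import brentq
d=env.get_image("top")
def xat(u,v,z,y):
    f=lambda x:proj(d,np.array([[*(C+x*EX+y*EY),z]]))[0,0]-u
    return brentq(f,-.3,.4)
for nm,x,y,z,yy in(("nose front",232,280,.045,0),("nose top",232,245,.057,0),("cap near top edge",249,275,.057,0),("cap far top edge",262,275,.057,0),("handset end",308,265,.057,0),("handset far",645,255,.057,0)):
    print(nm,xat(250+(x+.5)/5-.5,0,z,yy))
E
```

```text
Traceback (most recent call last):
  File "h.py", line 10, in st
    print("t",round(s["time_s"],2),"clamp mm",(d@EX*1e3).round(1),(d@EY*1e3).round(1),(p[2]*1e3).round(1),"Fx,Fy,Fz clamp",(f[:2]@EX).round(2),(f[:2]@EY).round(2),f[2].round(2),"w",s["grip_width"].round(4),"tooly",np.degrees(np.arctan2(*s["tool_rot"][[1,0],1])).round(2), "tz",s["tool_rot"][:,2].round(4))
                                                                                                                                                                                     ^^^^^^^^^^^^^^^^^^^^^
AttributeError: 'float' object has no attribute 'round'
```

>>> {"fn": "apply_moves", "kwargs": {"plan": [{"tx":162,"ty":-193,"tz":0,"rx":0,"ry":0,"rz":-0.45,"jaw":-1},{"tx":324,"ty":-387,"tz":0,"rx":0,"ry":0,"rz":-0.89,"jaw":-1}], "grip_force": 60}}

```text
time_s: 0.4
position: [0.2573, 0.4377, 0.2308]
tool_rot: [[-0.789, 0.615, -0.001], [0.615, 0.789, -0.001], [0.0, -0.001, -1.0]]
ft_force: [0.5, 0.7, 0.9]
grip_width: 0.0592
```

```bash
sed -i 's/s\["grip_width"\].round(4)/round(s["grip_width"],4)/' h.py
python3 - <<'E'
from h import *
from rig import env
st(env)
from scipy.optimize import brentq
d=env.get_image("top")
def xat(u,v,z,y):
    f=lambda x:proj(d,np.array([[*(C+x*EX+y*EY),z]]))[0,0]-u
    return brentq(f,-.3,.4)
for nm,x,y,z,yy in(("nose front",232,280,.045,0),("nose top",232,245,.057,0),("cap near top edge",249,275,.057,0),("cap far top edge",262,275,.057,0),("handset end",308,265,.057,0),("handset far",645,255,.057,0)):
    print(nm,xat(250+(x+.5)/5-.5,0,z,yy))
E
```

```text
t 0.4 clamp mm -418.9 -148.4 230.8 Fx,Fy,Fz clamp -0.47 0.73 0.92 w 0.0592 tooly 52.08 tz [-5.e-04 -6.e-04 -1.e+00]
nose front 0.07678091212663173
nose top 0.07620077993332326
cap near top edge 0.08154598092146659
cap far top edge 0.08563487731150309
handset end 0.10011295950575742
handset far 0.20664306021099618
```

>>> {"fn": "apply_moves", "kwargs": {"plan": [{"tx":130,"ty":-155,"tz":0,"rx":0,"ry":0,"rz":-0.3,"jaw":-1},{"tx":260,"ty":-309,"tz":0,"rx":0,"ry":0,"rz":-0.586,"jaw":-1},{"tx":260,"ty":-309,"tz":0,"rx":0,"ry":0,"rz":-0.586,"jaw":-1},{"tx":260,"ty":-309,"tz":0,"rx":0,"ry":0,"rz":-0.586,"jaw":-1},{"tx":260,"ty":-309,"tz":0,"rx":0,"ry":0,"rz":-0.586,"jaw":-1},{"tx":260,"ty":-309,"tz":0,"rx":0,"ry":0,"rz":-0.586,"jaw":-1},{"tx":260,"ty":-309,"tz":0,"rx":0,"ry":0,"rz":-0.586,"jaw":-1},{"tx":260,"ty":-309,"tz":0,"rx":0,"ry":0,"rz":-0.586,"jaw":-1},{"tx":260,"ty":-309,"tz":0,"rx":0,"ry":0,"rz":-0.586,"jaw":-1},{"tx":260,"ty":-309,"tz":0,"rx":0,"ry":0,"rz":-0.586,"jaw":-1}]}}

```text
time_s: 1.45
position: [0.5224, 0.1228, 0.2304]
tool_rot: [[-0.302, 0.953, -0.002], [0.953, 0.302, -0.003], [-0.002, -0.003, -1.0]]
ft_force: [0.6, 1.4, 0.0]
grip_width: 0.0002
```

Run:
```python
from h import *
from rig import env
st(env)
for n in("side","top"):
    d=env.get_image(n); cv2.imwrite(f"pics/{n}1.png",cv2.resize(d["image"][:,:,::-1],None,fx=1.4,fy=1.4))
```

```text
t 1.45 clamp mm -36.2 3.1 230.4 Fx,Fy,Fz clamp -1.11 0.98 0.03 w 0.0002 tooly 17.57 tz [-0.0018 -0.0031 -1.    ]
```

View pics/side1.png

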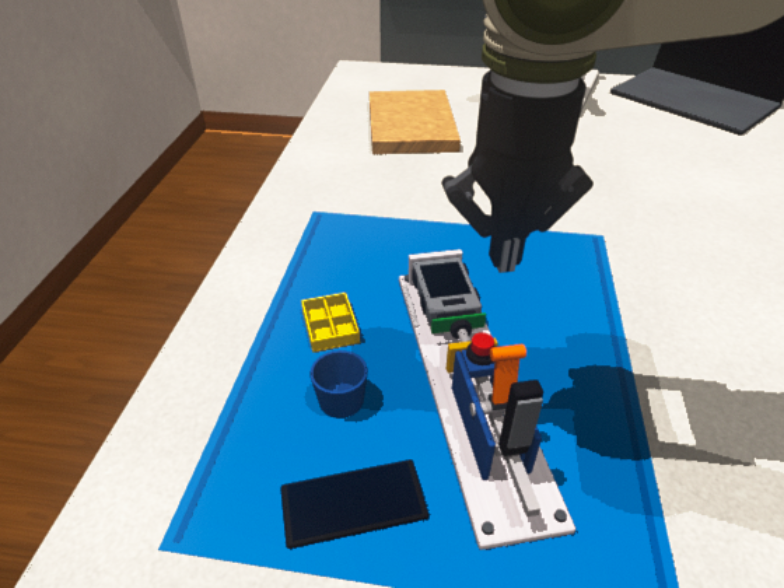

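>>> {"fn": "apply_moves", "kwargs": {"plan": [{"tx":-5,"ty":6,"tz":-30,"rx":0,"ry":0,"rz":0.016,"jaw":-1},{"tx":-5,"ty":6,"tz":-65,"rx":0,"ry":0,"rz":0.016,"jaw":-1},{"tx":-5,"ty":6,"tz":-65,"rx":0,"ry":0,"rz":0.016,"jaw":-1},{"tx":-5,"ty":6,"tz":-65,"rx":0,"ry":0,"rz":0.016,"jaw":-1}]}}

```text
time_s: 1.95
position: [0.5157, 0.1319, 0.1668]
tool_rot: [[-0.322, 0.947, -0.001], [0.947, 0.322, -0.003], [-0.002, -0.002, -1.0]]
ft_force: [-0.2, -0.7, 0.4]
grip_width: -0.0002
```

Run:
```python
from h import *
from rig import env
st(env)
```

```text
t 1.95 clamp mm -47.0 -0.4 166.8 Fx,Fy,Fz clamp 0.64 -0.39 0.42 w -0.0002 tooly 18.75 tz [-0.0013 -0.0027 -1.    ]
```

>>> {"fn": "apply_moves", "kwargs": {"plan": [{"tx":1.5,"ty":-4.5,"tz":0,"rx":0,"ry":0,"rz":0,"jaw":-1},{"tx":1.5,"ty":-4.5,"tz":-15,"rx":0,"ry":0,"rz":0,"jaw":-1},{"tx":1.5,"ty":-4.5,"tz":-30,"rx":0,"ry":0,"rz":0,"jaw":-1},{"tx":1.5,"ty":-4.5,"tz":-30,"rx":0,"ry":0,"rz":0,"jaw":-1},{"tx":1.5,"ty":-4.5,"tz":-30,"rx":0,"ry":0,"rz":0,"jaw":-1}]}}

```text
time_s: 2.45
position: [0.5178, 0.1273, 0.1382]
tool_rot: [[-0.322, 0.947, 0.001], [0.947, 0.322, -0.003], [-0.003, -0.0, -1.0]]
ft_force: [-0.7, -0.4, -0.6]
grip_width: -0.0002
```

Run:
```python
from h import *
from rig import env
st(env)
for n in("side","top"):
    d=env.get_image(n); cv2.imwrite(f"pics/{n}2.png",cv2.resize(d["image"][170:350,270:420] if n=="side" else d["image"][200:380,120:330],None,fx=3.2,fy=3.2)[:,:,::-1])
st(env)
```

```text
t 2.45 clamp mm -42.0 0.1 138.2 Fx,Fy,Fz clamp 0.12 -0.77 -0.59 w -0.0002 tooly 18.76 tz [ 5.0e-04 -2.7e-03 -1.0e+00]
t 2.55 clamp mm -42.0 0.2 138.2 Fx,Fy,Fz clamp -1.07 0.36 0.78 w 0.0 tooly 18.76 tz [ 0.0011 -0.0027 -1.    ]
```

View pics/side2.png

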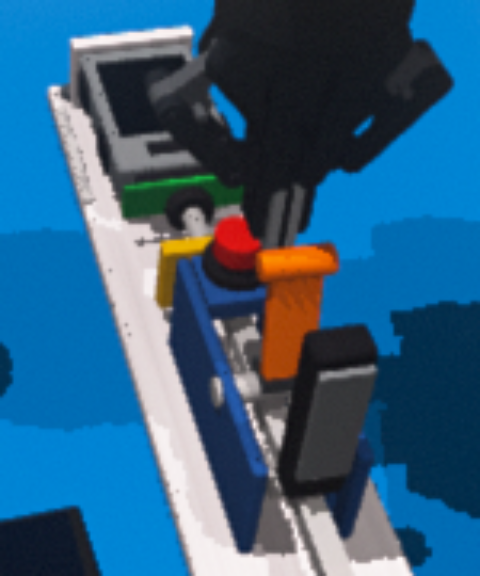

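View pics/top2.png

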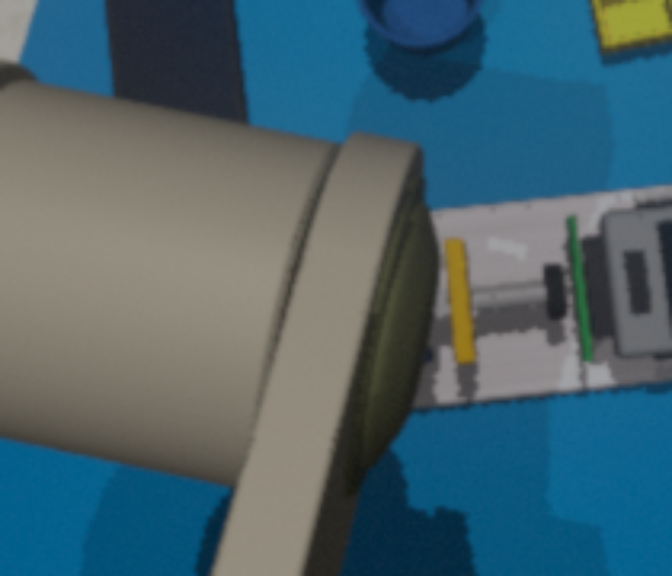

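>>> {"fn": "apply_moves", "kwargs": {"plan": [{"tx":-1.6,"ty":4.7,"tz":0,"rx":0,"ry":0,"rz":0,"jaw":-1},{"tx":-3.2,"ty":9.5,"tz":0,"rx":0,"ry":0,"rz":0,"jaw":-1},{"tx":-4.8,"ty":14.2,"tz":0,"rx":0,"ry":0,"rz":0,"jaw":-1},{"tx":-6.3,"ty":19.0,"tz":0,"rx":0,"ry":0,"rz":0,"jaw":-1},{"tx":-7.9,"ty":23.7,"tz":0,"rx":0,"ry":0,"rz":0,"jaw":-1},{"tx":-8.9,"ty":26.6,"tz":0,"rx":0,"ry":0,"rz":0,"jaw":-1},{"tx":-8.9,"ty":26.6,"tz":0,"rx":0,"ry":0,"rz":0,"jaw":-1}]}}

```text
time_s: 3.25
position: [0.5092, 0.154, 0.1383]
tool_rot: [[-0.322, 0.947, 0.002], [0.947, 0.322, -0.004], [-0.004, 0.001, -1.0]]
ft_force: [2.4, -4.7, 0.9]
grip_width: -0.0
```

```bash
cat >> h.py <<'E'
def feel(env,n):
    fs=[];te=[];wt=[];x=[]
    for i in range(n):
        s=env.observe();fs.append(s["ft_force"]);te.append(s["joint_efforts"]);wt.append(s["wrist_torque"]);x.append(s["position"])
        if i<n-1: env.get_image("side")
    fs=np.array(fs);fx=fs[:,:2]@EX;te=np.array(te);wt=np.array(wt)
    print("Fx mean %.2f sd %.2f"%(fx.mean(),fx.std()),"Fz %.2f"%fs[:,2].mean(),"tau",te.mean(0).round(2),"sd",te.std(0).round(2),"about EY: %.3f sd %.3f"%((wt[:,:2]@EY).mean(),(wt[:,:2]@EY).std()))
E
python3 - <<'E'
from h import *
from rig import env
st(env);feel(env,8);st(env)
E
```

```text
t 3.25 clamp mm -70.0 0.4 138.3 Fx,Fy,Fz clamp 5.27 0.79 0.86 w -0.0 tooly 18.79 tz [ 0.0021 -0.0038 -1.    ]
Fx mean 4.81 sd 0.48 Fz 0.97 tau [  2.61 -44.2  -18.79   1.     0.45   0.  ] sd [0.11 0.11 0.13 0.03 0.05 0.02] about EY: -0.766 sd 0.040
t 3.6 clamp mm -69.9 0.4 138.3 Fx,Fy,Fz clamp 4.31 0.5 1.22 w 0.0003 tooly 18.75 tz [ 0.0016 -0.0028 -1.    ]
```

>>> {"fn": "apply_moves", "kwargs": {"plan": [{"tx":-0.6,"ty":1.9,"tz":0,"rx":0,"ry":0,"rz":0,"jaw":-1},{"tx":-1.0,"ty":2.8,"tz":0,"rx":0,"ry":0,"rz":0,"jaw":-1},{"tx":-1.3,"ty":3.8,"tz":0,"rx":0,"ry":0,"rz":0,"jaw":-1},{"tx":-1.3,"ty":3.8,"tz":0,"rx":0,"ry":0,"rz":0,"jaw":-1}]}}

```text
time_s: 4.0
position: [0.5079, 0.1575, 0.1379]
tool_rot: [[-0.321, 0.947, 0.001], [0.947, 0.321, -0.004], [-0.004, 0.0, -1.0]]
ft_force: [4.4, -5.0, -2.8]
grip_width: -0.0002
```

Run:
```python
from h import *
from rig import env
st(env);feel(env,3);st(env)
```

```text
t 4.0 clamp mm -73.7 0.3 137.9 Fx,Fy,Fz clamp 6.13 2.63 -2.81 w -0.0002 tooly 18.75 tz [ 0.0013 -0.0035 -1.    ]
Fx mean 6.54 sd 0.30 Fz -3.26 tau [ 3.370e+00 -4.623e+01 -1.927e+01  1.310e+00  7.900e-01 -1.000e-02] sd [0.05 0.02 0.01 0.01 0.   0.01] about EY: -1.058 sd 0.013
t 4.1 clamp mm -73.6 0.3 137.9 Fx,Fy,Fz clamp 6.64 1.83 -2.95 w 0.0003 tooly 18.74 tz [ 0.0013 -0.0035 -1.    ]
```

>>> {"fn": "apply_moves", "kwargs": {"plan": [{"tx":-0.3,"ty":0.9,"tz":0,"rx":0,"ry":0,"rz":0,"jaw":-1},{"tx":-0.6,"ty":1.9,"tz":0,"rx":0,"ry":0,"rz":0,"jaw":-1},{"tx":-0.6,"ty":1.9,"tz":0,"rx":0,"ry":0,"rz":0,"jaw":-1}]}}

```text
time_s: 4.4
position: [0.5075, 0.1589, 0.1376]
tool_rot: [[-0.321, 0.947, 0.001], [0.947, 0.321, -0.004], [-0.005, -0.0, -1.0]]
ft_force: [3.7, -6.4, -2.3]
grip_width: 0.0
```

Run:
```python
from h import *
from rig import env
st(env);feel(env,2);st(env)
```

```text
t 4.4 clamp mm -75.2 0.3 137.6 Fx,Fy,Fz clamp 7.27 1.52 -2.32 w 0.0 tooly 18.74 tz [ 0.0013 -0.0045 -1.    ]
Fx mean 7.04 sd 0.24 Fz -1.89 tau [  3.81 -45.78 -19.11   1.52   0.73  -0.  ] sd [0.03 0.01 0.01 0.01 0.   0.01] about EY: -1.204 sd 0.037
t 4.45 clamp mm -75.1 0.3 137.6 Fx,Fy,Fz clamp 6.8 1.85 -1.46 w 0.0001 tooly 18.74 tz [ 0.0012 -0.0045 -1.    ]
```

>>> {"fn": "apply_moves", "kwargs": {"plan": [{"tx":-0.3,"ty":0.9,"tz":0,"rx":0,"ry":0,"rz":0,"jaw":-1},{"tx":-0.6,"ty":1.9,"tz":0,"rx":0,"ry":0,"rz":0,"jaw":-1},{"tx":-0.6,"ty":1.9,"tz":0,"rx":0,"ry":0,"rz":0,"jaw":-1}]}}

```text
time_s: 4.75
position: [0.5071, 0.1602, 0.1373]
tool_rot: [[-0.321, 0.947, 0.001], [0.947, 0.321, -0.006], [-0.006, -0.001, -1.0]]
ft_force: [2.8, -7.0, -0.6]
grip_width: -0.0001
```

Run:
```python
from h import *
from rig import env
st(env);feel(env,2);st(env)
```

```text
t 4.75 clamp mm -76.5 0.4 137.3 Fx,Fy,Fz clamp 7.56 0.45 -0.55 w -0.0001 tooly 18.73 tz [ 0.0013 -0.0058 -1.    ]
Fx mean 7.88 sd 0.31 Fz -1.26 tau [  4.2  -45.7  -19.09   1.69   0.72  -0.  ] sd [0.02 0.   0.   0.   0.   0.01] about EY: -1.320 sd 0.025
t 4.8 clamp mm -76.5 0.3 137.2 Fx,Fy,Fz clamp 8.19 1.03 -1.97 w 0.0001 tooly 18.73 tz [ 0.0012 -0.0058 -1.    ]
```

>>> {"fn": "apply_moves", "kwargs": {"plan": [{"tx":-0.3,"ty":0.9,"tz":0,"rx":0,"ry":0,"rz":0,"jaw":-1},{"tx":-0.6,"ty":1.9,"tz":0,"rx":0,"ry":0,"rz":0,"jaw":-1},{"tx":-0.6,"ty":1.9,"tz":0,"rx":0,"ry":0,"rz":0,"jaw":-1}]}}

```text
time_s: 5.1
position: [0.5071, 0.1603, 0.1373]
tool_rot: [[-0.321, 0.947, 0.002], [0.947, 0.321, -0.009], [-0.01, -0.001, -1.0]]
ft_force: [3.6, -13.6, 1.0]
grip_width: 0.0003
```

Run:
```python
from h import *
from rig import env
st(env);feel(env,2);d=env.get_image("side"); cv2.imwrite(f"pics/side3.png",cv2.resize(d["image"][170:350,270:420],None,fx=3.2,fy=3.2)[:,:,::-1])
d=env.get_image("top"); cv2.imwrite(f"pics/top3.png",cv2.resize(d["image"][240:340,240:400],None,fx=5,fy=5)[:,:,::-1])
```

```text
t 5.1 clamp mm -76.6 0.4 137.3 Fx,Fy,Fz clamp 14.03 -0.86 1.0 w 0.0003 tooly 18.71 tz [ 0.0022 -0.0094 -1.    ]
Fx mean 14.19 sd 0.16 Fz 0.30 tau [ 7.660e+00 -4.486e+01 -1.855e+01  3.200e+00  7.400e-01  2.000e-02] sd [0.06 0.01 0.01 0.01 0.   0.01] about EY: -2.317 sd 0.026
```

View pics/side3.png

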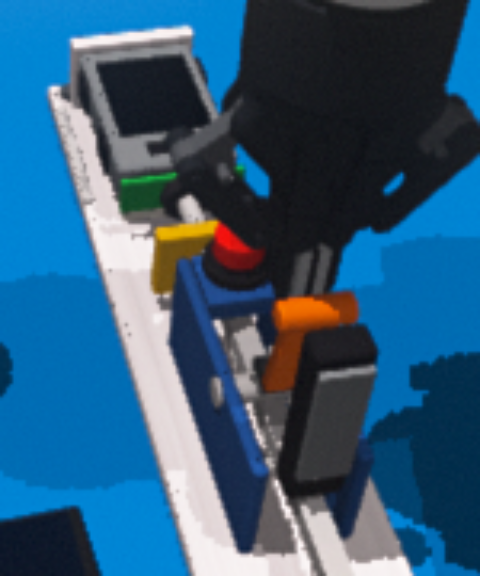

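View pics/top3.png

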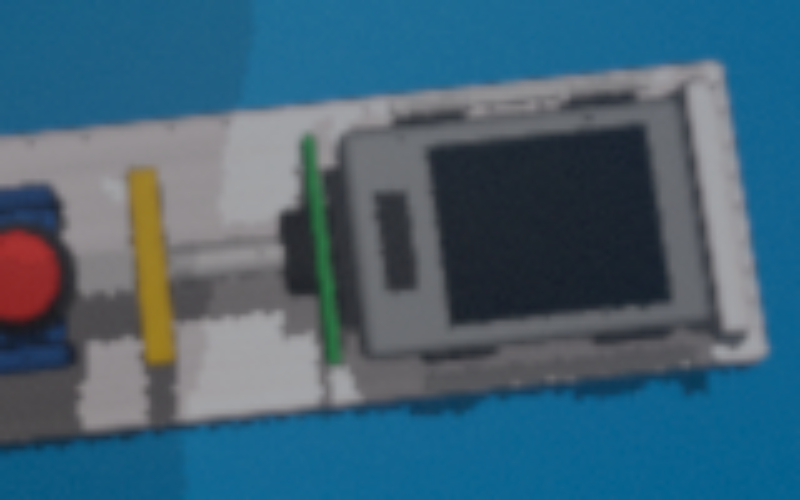

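>>> {"fn": "apply_moves", "kwargs": {"plan": [{"tx":3,"ty":-9,"tz":0,"rx":0,"ry":0,"rz":0,"jaw":-1},{"tx":6,"ty":-18,"tz":0,"rx":0,"ry":0,"rz":0,"jaw":-1},{"tx":9.2,"ty":-27.5,"tz":0,"rx":0,"ry":0,"rz":0,"jaw":-1},{"tx":9.8,"ty":-29.4,"tz":0,"rx":0,"ry":0,"rz":0,"jaw":-1},{"tx":9.8,"ty":-29.4,"tz":0,"rx":0,"ry":0,"rz":0,"jaw":-1},{"tx":9.8,"ty":-29.4,"tz":0,"rx":0,"ry":0,"rz":0,"jaw":-1}]}}

```text
time_s: 5.85
position: [0.5167, 0.1311, 0.1372]
tool_rot: [[-0.321, 0.947, 0.002], [0.947, 0.321, -0.009], [-0.009, -0.001, -1.0]]
ft_force: [-0.1, -0.4, 0.1]
grip_width: -0.0001
```

```bash
cat >> h.py <<'E'
from scipy.optimize import brentq
def xat(d,u,z,y=0):
    f=lambda x:proj(d,np.array([[*(C+x*EX+y*EY),z]]))[0,0]-u
    return brentq(f,-.3,.4)
def shot(env,tag):
    d=env.get_image("side"); cv2.imwrite(f"pics/side{tag}.png",cv2.resize(d["image"][170:350,270:420],None,fx=3.2,fy=3.2)[:,:,::-1])
    d=env.get_image("top"); cv2.imwrite(f"pics/top{tag}.png",cv2.resize(d["image"][240:340,240:400],None,fx=5,fy=5)[:,:,::-1])
E
python3 - <<'E'
from h import *
from rig import env
st(env);feel(env,5);shot(env,4)
st(env)
d=env.get_image("top")
print("3: yellow near edge, nose front, cap front",[xat(d,240+x/5,z) for x,z in((175-12,.067),(318,.045),(327,.057))])
E
```

```text
t 5.85 clamp mm -45.9 0.3 137.2 Fx,Fy,Fz clamp 0.38 -0.27 0.06 w -0.0001 tooly 18.71 tz [ 0.0019 -0.009  -1.    ]
Fx mean -0.05 sd 0.39 Fz -0.17 tau [-1.800e-01 -4.480e+01 -1.996e+01 -3.000e-02 -0.000e+00 -0.000e+00] sd [0.11 0.02 0.01 0.   0.   0.  ] about EY: -0.006 sd 0.024
t 6.15 clamp mm -45.9 0.4 137.3 Fx,Fy,Fz clamp -0.63 0.57 0.44 w 0.0002 tooly 18.73 tz [ 0.0021 -0.0092 -1.    ]
3: yellow near edge, nose front, cap front [0.03952320960298922, 0.08894176917704379, 0.09098371400400067]
```

View pics/side4.png

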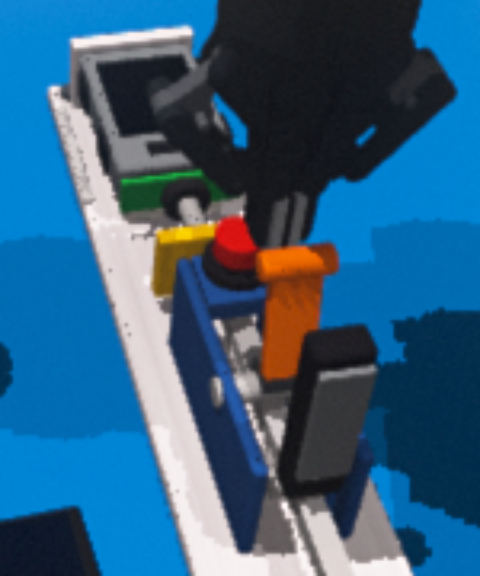

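View pics/top4.png

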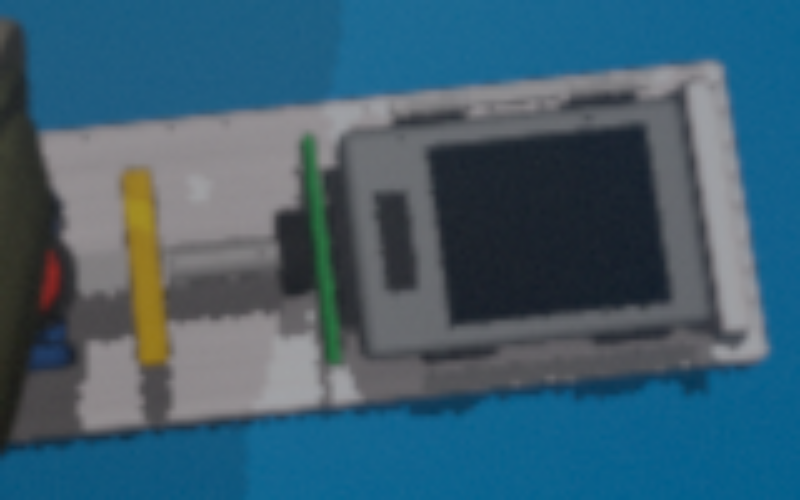

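>>> {"fn": "apply_moves", "kwargs": {"plan": [{"tx":-1.6,"ty":4.7,"tz":1,"rx":0.009,"ry":0.002,"rz":0,"jaw":-1},{"tx":-3.2,"ty":9.5,"tz":1,"rx":0.009,"ry":0.002,"rz":0,"jaw":-1},{"tx":-4.8,"ty":14.2,"tz":1,"rx":0.009,"ry":0.002,"rz":0,"jaw":-1},{"tx":-6.3,"ty":19.0,"tz":1,"rx":0.009,"ry":0.002,"rz":0,"jaw":-1},{"tx":-7.9,"ty":23.7,"tz":1,"rx":0.009,"ry":0.002,"rz":0,"jaw":-1},{"tx":-9.0,"ty":26.8,"tz":1,"rx":0.009,"ry":0.002,"rz":0,"jaw":-1},{"tx":-9.0,"ty":26.8,"tz":1,"rx":0.009,"ry":0.002,"rz":0,"jaw":-1}]}}

```text
time_s: 6.9
position: [0.5079, 0.1575, 0.1379]
tool_rot: [[-0.321, 0.947, 0.001], [0.947, 0.321, -0.002], [-0.002, -0.0, -1.0]]
ft_force: [2.6, -7.4, -2.7]
grip_width: -0.0001
```

Run:
```python
from h import *
from rig import env
st(env);feel(env,4);st(env)
```

```text
t 6.9 clamp mm -73.7 0.3 137.9 Fx,Fy,Fz clamp 7.84 0.1 -2.66 w -0.0001 tooly 18.75 tz [ 5.0e-04 -2.3e-03 -1.0e+00]
Fx mean 7.53 sd 0.63 Fz -3.33 tau [ 3.940e+00 -4.640e+01 -1.992e+01  1.600e+00  4.900e-01  2.000e-02] sd [0.19 0.04 0.04 0.04 0.01 0.02] about EY: -1.206 sd 0.007
t 7.05 clamp mm -73.4 0.3 138.0 Fx,Fy,Fz clamp 6.96 0.36 -3.83 w -0.0 tooly 18.73 tz [ 4.0e-04 -2.3e-03 -1.0e+00]
```

>>> {"fn": "apply_moves", "kwargs": {"plan": [{"tx":-0.6,"ty":1.9,"tz":0,"rx":0,"ry":0,"rz":0,"jaw":-1},{"tx":-1.0,"ty":2.8,"tz":0,"rx":0,"ry":0,"rz":0,"jaw":-1},{"tx":-1.4,"ty":4.2,"tz":0,"rx":0,"ry":0,"rz":0,"jaw":-1},{"tx":-1.5,"ty":4.5,"tz":0,"rx":0,"ry":0,"rz":0,"jaw":-1}]}}

```text
time_s: 7.45
position: [0.507, 0.1603, 0.1374]
tool_rot: [[-0.321, 0.947, 0.001], [0.947, 0.321, -0.006], [-0.006, -0.001, -1.0]]
ft_force: [4.8, -12.1, -5.8]
grip_width: -0.0001
```

Run:
```python
from h import *
from rig import env
st(env);feel(env,2);shot(env,5)
```

```text
t 7.45 clamp mm -76.6 0.3 137.4 Fx,Fy,Fz clamp 13.01 0.71 -5.79 w -0.0001 tooly 18.73 tz [ 9.0e-04 -6.2e-03 -1.0e+00]
Fx mean 12.41 sd 0.60 Fz -5.43 tau [  6.66 -47.63 -19.97   2.83   0.82   0.  ] sd [0.24 0.03 0.03 0.1  0.02 0.  ] about EY: -2.142 sd 0.094
```

View pics/top5.png

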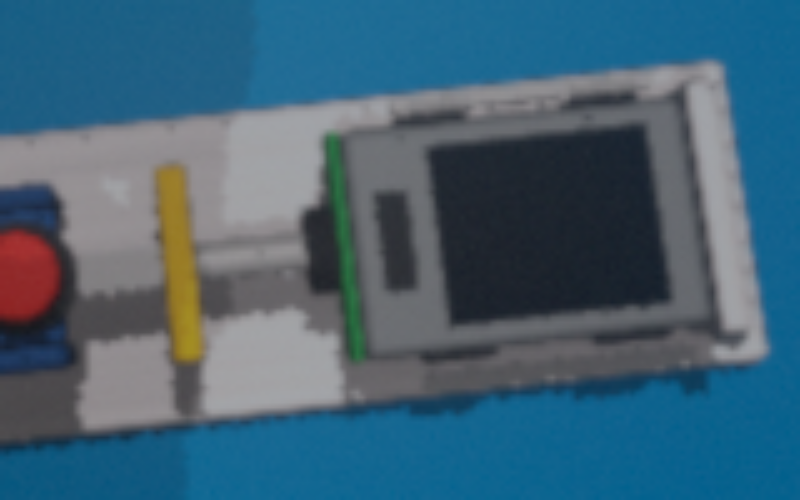

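>>> {"fn": "apply_moves", "kwargs": {"plan": [{"tx":3,"ty":-9,"tz":1,"rx":0.003,"ry":0,"rz":0,"jaw":-1},{"tx":6,"ty":-18,"tz":2,"rx":0.005,"ry":0,"rz":0,"jaw":-1},{"tx":9.2,"ty":-27.5,"tz":5,"rx":0.005,"ry":0,"rz":0,"jaw":-1},{"tx":9.8,"ty":-29.4,"tz":7,"rx":0.005,"ry":0,"rz":0,"jaw":-1},{"tx":9.8,"ty":-29.4,"tz":7,"rx":0.005,"ry":0,"rz":0,"jaw":-1},{"tx":9.8,"ty":-29.4,"tz":7,"rx":0.005,"ry":0,"rz":0,"jaw":-1}]}}

```text
time_s: 8.2
position: [0.5167, 0.131, 0.1445]
tool_rot: [[-0.321, 0.947, 0.001], [0.947, 0.321, -0.001], [-0.001, 0.001, -1.0]]
ft_force: [-0.6, 0.3, 0.7]
grip_width: -0.0
```

Run:
```python
from h import *
from rig import env
st(env);feel(env,5);shot(env,6);st(env)
```

```text
t 8.2 clamp mm -45.8 0.2 144.5 Fx,Fy,Fz clamp -0.5 -0.47 0.66 w -0.0 tooly 18.72 tz [ 9.e-04 -9.e-04 -1.e+00]
Fx mean -0.19 sd 0.22 Fz -0.27 tau [-1.700e-01 -4.471e+01 -2.027e+01 -1.000e-02 -0.000e+00 -0.000e+00] sd [0.11 0.02 0.05 0.   0.   0.  ] about EY: 0.013 sd 0.043
t 8.5 clamp mm -45.8 0.2 144.4 Fx,Fy,Fz clamp -0.93 -0.31 0.41 w 0.0001 tooly 18.74 tz [ 7.e-04 -1.e-03 -1.e+00]
```

View pics/top6.png

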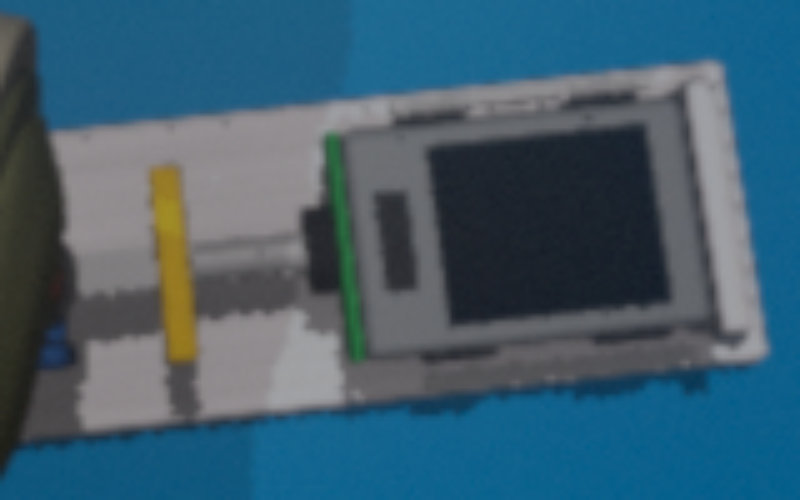

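View pics/side6.png

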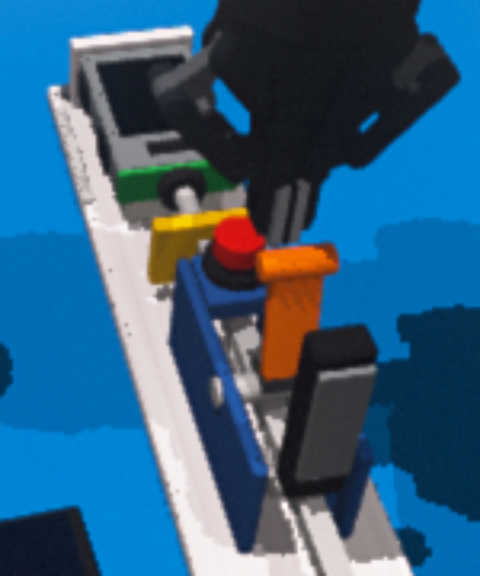

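>>> {"fn": "apply_moves", "kwargs": {"plan": [{"tx":-1.6,"ty":4.7,"tz":0,"rx":0,"ry":0,"rz":0,"jaw":-1},{"tx":-3.2,"ty":9.5,"tz":0,"rx":0,"ry":0,"rz":0,"jaw":-1},{"tx":-4.8,"ty":14.2,"tz":0,"rx":0,"ry":0,"rz":0,"jaw":-1},{"tx":-6.3,"ty":19.0,"tz":0,"rx":0,"ry":0,"rz":0,"jaw":-1},{"tx":-7.9,"ty":23.7,"tz":0,"rx":0,"ry":0,"rz":0,"jaw":-1},{"tx":-9.1,"ty":27.2,"tz":0,"rx":0,"ry":0,"rz":0,"jaw":-1},{"tx":-9.1,"ty":27.2,"tz":0,"rx":0,"ry":0,"rz":0,"jaw":-1},{"tx":-9.1,"ty":27.2,"tz":0,"rx":0,"ry":0,"rz":0,"jaw":-1}]}}

```text
time_s: 9.3
position: [0.5078, 0.1572, 0.144]
tool_rot: [[-0.321, 0.947, 0.001], [0.947, 0.321, -0.004], [-0.004, -0.0, -1.0]]
ft_force: [2.4, -9.0, -3.9]
grip_width: -0.0001
```

Run:
```python
from h import *
from rig import env
st(env);feel(env,10);st(env)
```

```text
t 9.3 clamp mm -73.5 0.1 144.0 Fx,Fy,Fz clamp 9.35 -0.56 -3.91 w -0.0001 tooly 18.75 tz [ 0.001 -0.004 -1.   ]
Fx mean 8.83 sd 0.53 Fz -3.16 tau [  4.69 -46.18 -20.15   2.05   0.51   0.  ] sd [0.05 0.01 0.   0.01 0.   0.  ] about EY: -1.526 sd 0.027
t 9.75 clamp mm -73.4 0.1 144.0 Fx,Fy,Fz clamp 9.26 0.7 -2.62 w 0.0002 tooly 18.74 tz [ 0.001  -0.0039 -1.    ]
```

>>> {"fn": "apply_moves", "kwargs": {"plan": [{"tx":-0.6,"ty":1.9,"tz":0,"rx":0,"ry":0,"rz":0,"jaw":-1},{"tx":-1.0,"ty":2.8,"tz":0,"rx":0,"ry":0,"rz":0,"jaw":-1},{"tx":-1.4,"ty":4.2,"tz":0,"rx":0,"ry":0,"rz":0,"jaw":-1},{"tx":-1.5,"ty":4.6,"tz":0,"rx":0,"ry":0,"rz":0,"jaw":-1},{"tx":-1.5,"ty":4.6,"tz":0,"rx":0,"ry":0,"rz":0,"jaw":-1}]}}

```text
time_s: 10.25
position: [0.5069, 0.1601, 0.1436]
tool_rot: [[-0.321, 0.947, 0.002], [0.947, 0.321, -0.008], [-0.008, -0.001, -1.0]]
ft_force: [4.1, -12.4, -3.9]
grip_width: 0.0001
```

Run:
```python
from h import *
from rig import env
st(env);feel(env,3)
```

```text
t 10.25 clamp mm -76.5 0.1 143.6 Fx,Fy,Fz clamp 13.04 -0.01 -3.93 w 0.0001 tooly 18.73 tz [ 0.0017 -0.0083 -1.    ]
Fx mean 12.94 sd 0.25 Fz -4.37 tau [ 6.800e+00 -4.697e+01 -2.014e+01  2.960e+00  7.300e-01  1.000e-02] sd [0.03 0.01 0.   0.01 0.   0.  ] about EY: -2.194 sd 0.037
```

>>> {"fn": "apply_moves", "kwargs": {"plan": [{"tx":-0.5,"ty":1.6,"tz":0,"rx":0,"ry":0,"rz":0,"jaw":-1},{"tx":-0.5,"ty":1.6,"tz":0,"rx":0,"ry":0,"rz":0,"jaw":-1},{"tx":3,"ty":-9,"tz":0,"rx":0.003,"ry":0,"rz":0,"jaw":-1},{"tx":6,"ty":-18,"tz":0,"rx":0.007,"ry":0,"rz":0,"jaw":-1},{"tx":9.2,"ty":-27.5,"tz":1,"rx":0.007,"ry":0,"rz":0,"jaw":-1},{"tx":9.8,"ty":-29.4,"tz":1,"rx":0.007,"ry":0,"rz":0,"jaw":-1},{"tx":9.8,"ty":-29.4,"tz":1,"rx":0.007,"ry":0,"rz":0,"jaw":-1},{"tx":9.8,"ty":-29.4,"tz":1,"rx":0.007,"ry":0,"rz":0,"jaw":-1}]}}

```text
time_s: 11.15
position: [0.5165, 0.1309, 0.1446]
tool_rot: [[-0.321, 0.947, 0.001], [0.947, 0.321, -0.001], [-0.001, 0.001, -1.0]]
ft_force: [-0.7, 0.2, -0.1]
grip_width: 0.0
```

Run:
```python
from h import *
from rig import env
st(env);feel(env,5);shot(env,7);st(env)
```

```text
t 11.15 clamp mm -45.7 0.0 144.6 Fx,Fy,Fz clamp -0.4 -0.61 -0.06 w 0.0 tooly 18.73 tz [ 0.0014 -0.001  -1.    ]
Fx mean 0.08 sd 0.48 Fz -0.42 tau [-1.700e-01 -4.459e+01 -2.023e+01 -1.000e-02 -0.000e+00  0.000e+00] sd [0.11 0.01 0.02 0.   0.   0.  ] about EY: -0.011 sd 0.027
t 11.45 clamp mm -45.7 0.1 144.6 Fx,Fy,Fz clamp -0.72 0.08 0.35 w 0.0003 tooly 18.75 tz [ 0.0016 -0.0012 -1.    ]
```

View pics/top7.png

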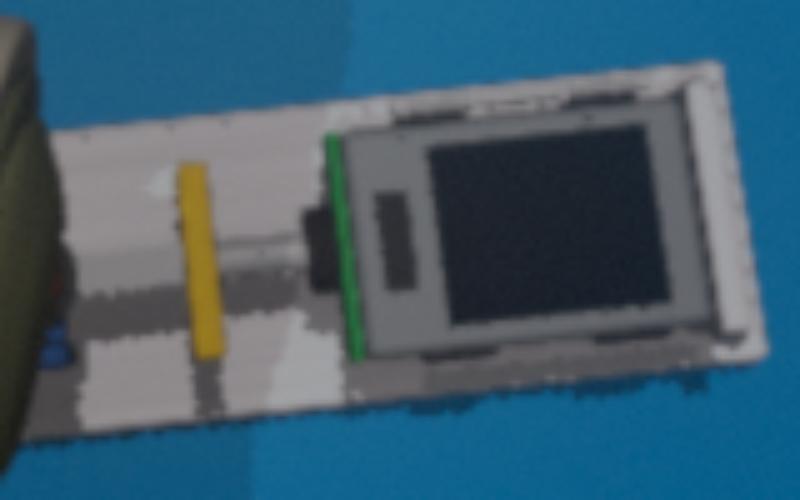

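>>> {"fn": "apply_moves", "kwargs": {"plan": [{"tx":-1.6,"ty":4.7,"tz":0,"rx":0,"ry":0,"rz":0,"jaw":-1},{"tx":-3.2,"ty":9.5,"tz":0,"rx":0,"ry":0,"rz":0,"jaw":-1},{"tx":-4.8,"ty":14.2,"tz":0,"rx":0,"ry":0,"rz":0,"jaw":-1},{"tx":-6.3,"ty":19.0,"tz":0,"rx":0,"ry":0,"rz":0,"jaw":-1},{"tx":-7.9,"ty":23.7,"tz":0,"rx":0,"ry":0,"rz":0,"jaw":-1},{"tx":-9.1,"ty":27.4,"tz":0,"rx":0,"ry":0,"rz":0,"jaw":-1},{"tx":-9.1,"ty":27.4,"tz":0,"rx":0,"ry":0,"rz":0,"jaw":-1},{"tx":-9.1,"ty":27.4,"tz":0,"rx":0,"ry":0,"rz":0,"jaw":-1}]}}

```text
time_s: 12.25
position: [0.5079, 0.1567, 0.1444]
tool_rot: [[-0.321, 0.947, 0.002], [0.947, 0.321, -0.005], [-0.006, 0.001, -1.0]]
ft_force: [2.6, -11.7, -3.0]
grip_width: 0.0002
```

Run:
```python
from h import *
from rig import env
st(env);feel(env,14);st(env)
```

```text
t 12.25 clamp mm -73.0 0.1 144.4 Fx,Fy,Fz clamp 11.91 -1.22 -3.0 w 0.0002 tooly 18.75 tz [ 0.0024 -0.0053 -1.    ]
Fx mean 11.81 sd 0.59 Fz -2.58 tau [ 6.270e+00 -4.589e+01 -1.999e+01  2.780e+00  5.200e-01  1.000e-02] sd [0.05 0.01 0.   0.   0.   0.  ] about EY: -2.011 sd 0.031
t 12.9 clamp mm -72.9 0.1 144.4 Fx,Fy,Fz clamp 11.45 -0.8 -2.74 w -0.0001 tooly 18.74 tz [ 0.0024 -0.0052 -1.    ]
```

>>> {"fn": "apply_moves", "kwargs": {"plan": [{"tx":-0.6,"ty":1.9,"tz":0,"rx":0,"ry":0,"rz":0,"jaw":-1},{"tx":-1.0,"ty":2.8,"tz":0,"rx":0,"ry":0,"rz":0,"jaw":-1},{"tx":-1.3,"ty":3.8,"tz":0,"rx":0,"ry":0,"rz":0,"jaw":-1},{"tx":-1.6,"ty":4.7,"tz":0,"rx":0,"ry":0,"rz":0,"jaw":-1},{"tx":-1.8,"ty":5.4,"tz":0,"rx":0,"ry":0,"rz":0,"jaw":-1},{"tx":-1.8,"ty":5.4,"tz":0,"rx":0,"ry":0,"rz":0,"jaw":-1}]}}

```text
time_s: 13.5
position: [0.5068, 0.16, 0.144]
tool_rot: [[-0.321, 0.947, 0.003], [0.947, 0.321, -0.01], [-0.011, -0.0, -1.0]]
ft_force: [4.2, -13.6, -4.8]
grip_width: -0.0004
```

Run:
```python
from h import *
from rig import env
st(env);feel(env,2)
```

```text
t 13.5 clamp mm -76.4 0.0 144.0 Fx,Fy,Fz clamp 14.23 -0.28 -4.81 w -0.0004 tooly 18.73 tz [ 0.0032 -0.0104 -0.9999]
Fx mean 14.60 sd 0.37 Fz -5.38 tau [ 7.970e+00 -4.723e+01 -2.015e+01  3.470e+00  8.000e-01  1.000e-02] sd [0.04 0.01 0.01 0.01 0.   0.  ] about EY: -2.562 sd 0.014
```

>>> {"fn": "apply_moves", "kwargs": {"plan": [{"tx":-0.9,"ty":2.7,"tz":0,"rx":0,"ry":0,"rz":0,"jaw":-1},{"tx":-0.9,"ty":2.7,"tz":0,"rx":0,"ry":0,"rz":0,"jaw":-1}]}}

```text
time_s: 13.75
position: [0.5066, 0.1606, 0.1438]
tool_rot: [[-0.321, 0.947, 0.004], [0.947, 0.321, -0.016], [-0.016, -0.001, -1.0]]
ft_force: [3.7, -14.3, -3.1]
grip_width: 0.0001
```

>>> {"fn": "apply_moves", "kwargs": {"plan": [{"tx":3,"ty":-9,"tz":0,"rx":0.003,"ry":0,"rz":0,"jaw":-1},{"tx":6,"ty":-18,"tz":0,"rx":0.01,"ry":0.003,"rz":0,"jaw":-1},{"tx":9.2,"ty":-27.5,"tz":1,"rx":0.01,"ry":0.003,"rz":0,"jaw":-1},{"tx":9.8,"ty":-29.4,"tz":1,"rx":0.01,"ry":0.003,"rz":0,"jaw":-1},{"tx":9.8,"ty":-29.4,"tz":1,"rx":0.01,"ry":0.003,"rz":0,"jaw":-1},{"tx":9.8,"ty":-29.4,"tz":1,"rx":0.01,"ry":0.003,"rz":0,"jaw":-1}]}}

```text
time_s: 14.35
position: [0.5163, 0.1315, 0.1447]
tool_rot: [[-0.321, 0.947, 0.001], [0.947, 0.321, -0.005], [-0.005, -0.001, -1.0]]
ft_force: [-0.5, -0.0, 0.5]
grip_width: -0.0001
```

Run:
```python
from h import *
from rig import env
st(env);feel(env,3);shot(env,8);st(env)
```

```text
t 14.35 clamp mm -46.4 -0.0 144.7 Fx,Fy,Fz clamp -0.11 -0.47 0.5 w -0.0001 tooly 18.73 tz [ 0.0012 -0.0054 -1.    ]
Fx mean -0.30 sd 0.15 Fz 0.09 tau [-2.400e-01 -4.459e+01 -2.025e+01 -2.000e-02 -0.000e+00 -0.000e+00] sd [0.08 0.01 0.02 0.   0.   0.  ] about EY: 0.006 sd 0.026
t 14.55 clamp mm -46.4 0.0 144.8 Fx,Fy,Fz clamp -0.31 -0.55 0.89 w 0.0002 tooly 18.75 tz [ 0.0014 -0.0055 -1.    ]
```

View pics/top8.png

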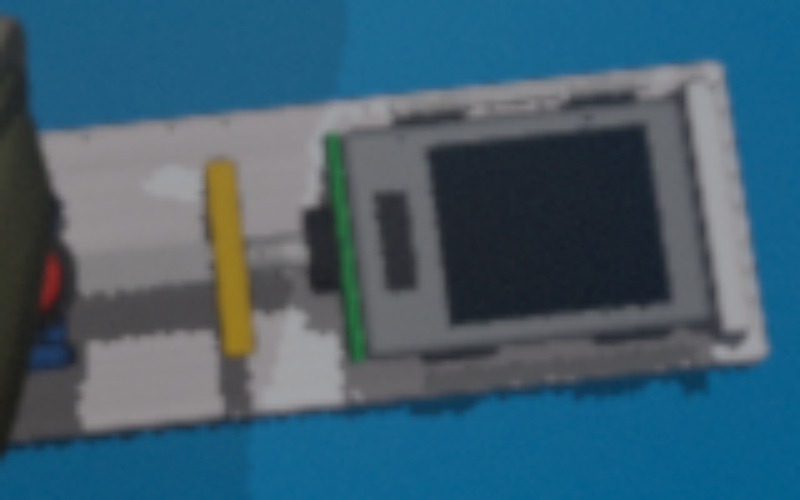

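>>> {"fn": "apply_moves", "kwargs": {"plan": [{"tx":-1.3,"ty":3.8,"tz":0,"rx":0.005,"ry":0,"rz":0,"jaw":-1},{"tx":-2.5,"ty":7.6,"tz":0,"rx":0.005,"ry":0,"rz":0,"jaw":-1},{"tx":-3.8,"ty":11.4,"tz":0,"rx":0.005,"ry":0,"rz":0,"jaw":-1},{"tx":-4.8,"ty":14.2,"tz":0,"rx":0.005,"ry":0,"rz":0,"jaw":-1},{"tx":-5.4,"ty":16.1,"tz":0,"rx":0.005,"ry":0,"rz":0,"jaw":-1},{"tx":-6.0,"ty":18.0,"tz":0,"rx":0.005,"ry":0,"rz":0,"jaw":-1},{"tx":-6.0,"ty":18.0,"tz":0,"rx":0.005,"ry":0,"rz":0,"jaw":-1}]}}

```text
time_s: 15.25
position: [0.511, 0.1476, 0.1453]
tool_rot: [[-0.321, 0.947, 0.003], [0.947, 0.321, -0.005], [-0.006, 0.001, -1.0]]
ft_force: [1.3, -14.1, 3.9]
grip_width: 0.0003
```

Run:
```python
from h import *
from rig import env
st(env);feel(env,14);st(env)
```

```text
t 15.25 clamp mm -63.3 0.2 145.3 Fx,Fy,Fz clamp 13.73 -3.26 3.87 w 0.0003 tooly 18.75 tz [ 0.0034 -0.0053 -1.    ]
Fx mean 13.65 sd 0.42 Fz 2.90 tau [ 7.290e+00 -4.303e+01 -1.895e+01  3.260e+00  2.100e-01  3.000e-02] sd [0.07 0.02 0.   0.01 0.   0.01] about EY: -2.257 sd 0.035
t 15.9 clamp mm -63.2 0.2 145.3 Fx,Fy,Fz clamp 14.3 -2.3 3.21 w -0.0002 tooly 18.74 tz [ 0.0034 -0.0052 -1.    ]
```

>>> {"fn": "apply_moves", "kwargs": {"plan": [{"tx":-0.63,"ty":1.9,"tz":0,"rx":0,"ry":0,"rz":0,"jaw":-1},{"tx":-0.76,"ty":2.28,"tz":0,"rx":0,"ry":0,"rz":0,"jaw":-1},{"tx":-0.89,"ty":2.66,"tz":0,"rx":0,"ry":0,"rz":0,"jaw":-1},{"tx":-1.02,"ty":3.03,"tz":0,"rx":0,"ry":0,"rz":0,"jaw":-1},{"tx":-1.14,"ty":3.41,"tz":0,"rx":0,"ry":0,"rz":0,"jaw":-1},{"tx":-1.27,"ty":3.79,"tz":0,"rx":0,"ry":0,"rz":0,"jaw":-1}]}}

```text
time_s: 16.5
position: [0.5105, 0.1491, 0.1454]
tool_rot: [[-0.321, 0.947, 0.005], [0.947, 0.321, -0.01], [-0.011, 0.001, -1.0]]
ft_force: [2.1, -14.5, -0.7]
grip_width: -0.0
```

```bash
cat >> h.py <<'E'
def one(env):
    s=env.observe();p=s["position"];f=s["ft_force"];dx=(p[:2]-C)@EX
    L=p[0]*-EX[1]+p[1]*EX[0]
    print("t %.2f x %.2f Fx %.2f Fz %.2f tau1F %.2f tauEY/.163 %.2f qv1 %.3f"%(s["time_s"],dx*1e3,f[:2]@EX,f[2],s["joint_efforts"][0]/L,-(s["wrist_torque"][:2]@EY)/.163,s["qvel"][0]))
E
python3 - <<'E'
from h import *
from rig import env
for i in range(6):
    one(env)
    if i<5: env.get_image("side")
E
```

```text
t 16.50 x -64.88 Fx 14.47 Fz -0.71 tau1F 14.63 tauEY/.163 15.21 qv1 0.340
t 16.55 x -64.94 Fx 14.97 Fz -0.01 tau1F 14.26 tauEY/.163 15.18 qv1 -0.041
t 16.60 x -64.93 Fx 14.23 Fz -0.52 tau1F 14.49 tauEY/.163 15.11 qv1 -0.156
t 16.65 x -64.93 Fx 14.93 Fz -0.78 tau1F 14.46 tauEY/.163 14.82 qv1 -0.176
t 16.70 x -64.94 Fx 14.25 Fz -0.59 tau1F 14.44 tauEY/.163 14.71 qv1 0.007
t 16.75 x -64.94 Fx 13.33 Fz 0.26 tau1F 14.43 tauEY/.163 14.72 qv1 0.188
```

>>> {"fn": "apply_moves", "kwargs": {"plan": [{"tx":1.9,"ty":-5.7,"tz":0,"rx":0.005,"ry":0,"rz":0,"jaw":-1},{"tx":4.2,"ty":-12.6,"tz":0,"rx":0.01,"ry":0.003,"rz":0,"jaw":-1},{"tx":4.8,"ty":-14.2,"tz":-1,"rx":0.01,"ry":0.005,"rz":0,"jaw":-1},{"tx":4.8,"ty":-14.2,"tz":-1,"rx":0.01,"ry":0.005,"rz":0,"jaw":-1},{"tx":4.8,"ty":-14.2,"tz":-1,"rx":0.01,"ry":0.005,"rz":0,"jaw":-1}]}}

```text
time_s: 17.25
position: [0.5151, 0.1354, 0.1444]
tool_rot: [[-0.321, 0.947, -0.001], [0.947, 0.321, 0.0], [0.0, -0.0, -1.0]]
ft_force: [0.6, 0.2, -0.3]
grip_width: -0.0
```

Run:
```python
from h import *
from rig import env
st(env)
for i in range(3):
    one(env); env.get_image("side")
```

```text
t 17.25 clamp mm -50.5 0.1 144.4 Fx,Fy,Fz clamp -0.03 0.63 -0.25 w -0.0 tooly 18.75 tz [-5.e-04  0.e+00 -1.e+00]
t 17.25 x -50.49 Fx -0.03 Fz -0.25 tau1F -0.56 tauEY/.163 0.18 qv1 -0.008
t 17.30 x -50.52 Fx -0.36 Fz -0.31 tau1F -0.34 tauEY/.163 -0.00 qv1 -0.014
t 17.35 x -50.45 Fx -0.48 Fz -0.49 tau1F -0.18 tauEY/.163 -0.13 qv1 -0.110
```

>>> {"fn": "apply_moves", "kwargs": {"plan": [{"tx":-0.4,"ty":1.1,"tz":0,"rx":0,"ry":0,"rz":0,"jaw":-1},{"tx":-0.8,"ty":2.3,"tz":0,"rx":0,"ry":0,"rz":0,"jaw":-1},{"tx":-1.2,"ty":3.4,"tz":0,"rx":0,"ry":0,"rz":0,"jaw":-1},{"tx":-1.5,"ty":4.6,"tz":0,"rx":0,"ry":0,"rz":0,"jaw":-1},{"tx":-1.7,"ty":5.1,"tz":0,"rx":0,"ry":0,"rz":0,"jaw":-1},{"tx":-1.9,"ty":5.6,"tz":0,"rx":0,"ry":0,"rz":0,"jaw":-1}]}}

```text
time_s: 18.0
position: [0.5137, 0.1399, 0.1448]
tool_rot: [[-0.321, 0.947, 0.001], [0.947, 0.321, -0.002], [-0.003, 0.0, -1.0]]
ft_force: [1.4, -7.8, 3.3]
grip_width: 0.0002
```

Run:
```python
from h import *
from rig import env
one(env);env.get_image("side");one(env)
```

```text
t 18.00 x -55.19 Fx 7.79 Fz 3.35 tau1F 8.53 tauEY/.163 8.64 qv1 0.420
t 18.05 x -55.19 Fx 7.96 Fz 2.29 tau1F 8.20 tauEY/.163 8.41 qv1 -0.248
```

>>> {"fn": "apply_moves", "kwargs": {"plan": [{"tx":-0.3,"ty":0.8,"tz":0,"rx":0,"ry":0,"rz":0,"jaw":-1},{"tx":-0.5,"ty":1.5,"tz":0,"rx":0,"ry":0,"rz":0,"jaw":-1},{"tx":-0.8,"ty":2.3,"tz":0,"rx":0,"ry":0,"rz":0,"jaw":-1}]}}

```text
time_s: 18.35
position: [0.5134, 0.1408, 0.145]
tool_rot: [[-0.321, 0.947, 0.002], [0.947, 0.321, -0.005], [-0.006, 0.0, -1.0]]
ft_force: [0.8, -9.8, 1.0]
grip_width: -0.0001
```

Run:
```python
from h import *
from rig import env
one(env);env.get_image("side");one(env)
```

```text
t 18.35 x -56.15 Fx 9.53 Fz 1.00 tau1F 10.44 tauEY/.163 11.34 qv1 0.720
t 18.40 x -56.22 Fx 10.42 Fz 0.99 tau1F 10.03 tauEY/.163 10.45 qv1 -0.140
```

>>> {"fn": "apply_moves", "kwargs": {"plan": [{"tx":-0.3,"ty":0.8,"tz":0,"rx":0,"ry":0,"rz":0,"jaw":-1},{"tx":-0.5,"ty":1.5,"tz":0,"rx":0,"ry":0,"rz":0,"jaw":-1},{"tx":-0.8,"ty":2.3,"tz":0,"rx":0,"ry":0,"rz":0,"jaw":-1}]}}

```text
time_s: 18.7
position: [0.5132, 0.1415, 0.1451]
tool_rot: [[-0.321, 0.947, 0.003], [0.947, 0.321, -0.009], [-0.01, 0.0, -1.0]]
ft_force: [2.6, -12.6, 0.9]
grip_width: 0.0001
```

Run:
```python
from h import *
from rig import env
one(env);env.get_image("side");one(env)
```

```text
t 18.70 x -56.89 Fx 12.79 Fz 0.85 tau1F 11.84 tauEY/.163 12.79 qv1 0.842
t 18.75 x -56.92 Fx 12.43 Fz -0.40 tau1F 11.39 tauEY/.163 12.24 qv1 -0.234
```

>>> {"fn": "apply_moves", "kwargs": {"plan": [{"tx":-0.5,"ty":1.5,"tz":0,"rx":0.003,"ry":0,"rz":0,"jaw":-1},{"tx":-0.7,"ty":2.0,"tz":0,"rx":0.003,"ry":0,"rz":0,"jaw":-1},{"tx":-0.8,"ty":2.5,"tz":0,"rx":0.003,"ry":0,"rz":0,"jaw":-1}]}}

```text
time_s: 19.05
position: [0.513, 0.1422, 0.1452]
tool_rot: [[-0.321, 0.947, 0.004], [0.947, 0.321, -0.01], [-0.011, 0.001, -1.0]]
ft_force: [2.1, -11.7, 0.1]
grip_width: 0.0002
```

Run:
```python
from h import *
from rig import env
one(env);env.get_image("side");one(env)
```

```text
t 19.05 x -57.58 Fx 11.75 Fz 0.09 tau1F 12.64 tauEY/.163 13.24 qv1 0.485
t 19.10 x -57.63 Fx 12.11 Fz -0.79 tau1F 12.16 tauEY/.163 12.99 qv1 -0.078
```

>>> {"fn": "apply_moves", "kwargs": {"plan": [{"tx":-0.5,"ty":1.5,"tz":0,"rx":0.003,"ry":0,"rz":0,"jaw":-1},{"tx":-0.7,"ty":2.0,"tz":0,"rx":0.003,"ry":0,"rz":0,"jaw":-1},{"tx":-0.8,"ty":2.5,"tz":0,"rx":0.003,"ry":0,"rz":0,"jaw":-1}]}}

```text
time_s: 19.4
position: [0.5128, 0.1428, 0.1452]
tool_rot: [[-0.32, 0.947, 0.005], [0.947, 0.32, -0.011], [-0.012, 0.001, -1.0]]
ft_force: [2.4, -13.1, -0.4]
grip_width: 0.0001
```

Run:
```python
from h import *
from rig import env
one(env);env.get_image("side");one(env)
```

```text
t 19.40 x -58.22 Fx 13.22 Fz -0.41 tau1F 12.95 tauEY/.163 13.56 qv1 0.539
t 19.45 x -58.24 Fx 13.04 Fz -0.32 tau1F 12.70 tauEY/.163 13.43 qv1 -0.086
```

>>> {"fn": "apply_moves", "kwargs": {"plan": [{"tx":-0.5,"ty":1.5,"tz":0,"rx":0.003,"ry":0,"rz":0,"jaw":-1},{"tx":-0.7,"ty":2.0,"tz":0,"rx":0.003,"ry":0,"rz":0,"jaw":-1},{"tx":-0.8,"ty":2.5,"tz":0,"rx":0.003,"ry":0,"rz":0,"jaw":-1}]}}

```text
time_s: 19.75
position: [0.5126, 0.1433, 0.1453]
tool_rot: [[-0.32, 0.947, 0.006], [0.947, 0.32, -0.012], [-0.014, 0.002, -1.0]]
ft_force: [2.4, -13.8, -0.9]
grip_width: -0.0
```

Run:
```python
from h import *
from rig import env
one(env);env.get_image("side");one(env)
```

```text
t 19.75 x -58.72 Fx 13.82 Fz -0.87 tau1F 13.59 tauEY/.163 14.32 qv1 0.487
t 19.80 x -58.79 Fx 13.19 Fz 0.36 tau1F 13.13 tauEY/.163 13.90 qv1 -0.099
```

>>> {"fn": "apply_moves", "kwargs": {"plan": [{"tx":2.2,"ty":-6.6,"tz":0,"rx":0.005,"ry":0.003,"rz":0,"jaw":-1},{"tx":4.4,"ty":-13.3,"tz":0,"rx":0.01,"ry":0.006,"rz":0,"jaw":-1},{"tx":9,"ty":-27,"tz":0,"rx":0.012,"ry":0.006,"rz":0,"jaw":-1},{"tx":14,"ty":-42,"tz":0,"rx":0.012,"ry":0.006,"rz":0,"jaw":-1},{"tx":17.4,"ty":-52,"tz":0,"rx":0.012,"ry":0.006,"rz":0,"jaw":-1},{"tx":17.4,"ty":-52,"tz":0,"rx":0.012,"ry":0.006,"rz":0,"jaw":-1},{"tx":17.4,"ty":-52,"tz":0,"rx":0.012,"ry":0.006,"rz":0,"jaw":-1},{"tx":17.4,"ty":-52,"tz":0,"rx":0.012,"ry":0.006,"rz":0,"jaw":-1}]}}

```text
time_s: 20.6
position: [0.5298, 0.0917, 0.1453]
tool_rot: [[-0.32, 0.947, -0.0], [0.947, 0.32, -0.0], [-0.0, -0.0, -1.0]]
ft_force: [-0.1, -0.4, -0.2]
grip_width: -0.0001
```

Run:
```python
from h import *
from rig import env
shot(env,9);st(env);one(env)
```

```text
t 20.7 clamp mm -4.4 0.2 145.3 Fx,Fy,Fz clamp 0.02 0.32 0.64 w -0.0002 tooly 18.69 tz [ 0.e+00 -2.e-04 -1.e+00]
t 20.70 x -4.43 Fx 0.02 Fz 0.64 tau1F -0.32 tauEY/.163 0.35 qv1 0.002
```

View pics/side9.png

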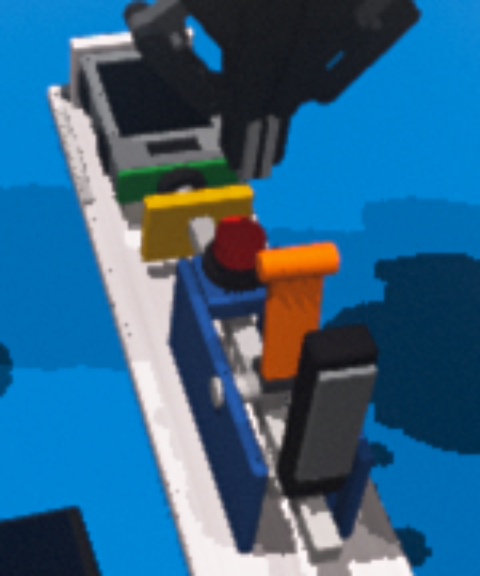

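View pics/top9.png

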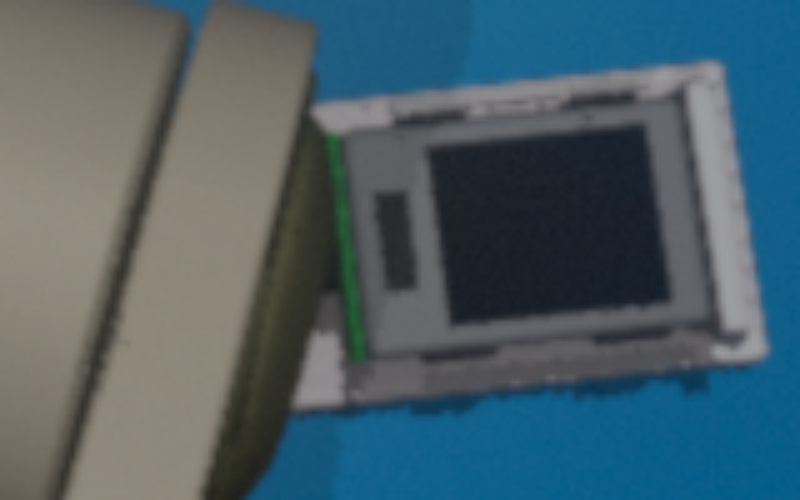

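>>> {"fn": "apply_moves", "kwargs": {"plan": [{"tx":0.3,"ty":0,"tz":-20,"rx":0,"ry":0,"rz":0,"jaw":-1},{"tx":0.3,"ty":0,"tz":-37,"rx":0,"ry":0,"rz":0,"jaw":-1},{"tx":0.3,"ty":0,"tz":-37,"rx":0,"ry":0,"rz":0,"jaw":-1},{"tx":0.3,"ty":0,"tz":-40,"rx":0,"ry":0,"rz":0,"jaw":-1},{"tx":0.3,"ty":0,"tz":-44,"rx":0,"ry":0,"rz":0,"jaw":-1},{"tx":0.3,"ty":0,"tz":-48,"rx":0,"ry":0,"rz":0,"jaw":-1},{"tx":0.3,"ty":0,"tz":-51,"rx":0,"ry":0,"rz":0,"jaw":-1},{"tx":0.3,"ty":0,"tz":-51.5,"rx":0,"ry":0,"rz":0,"jaw":-1},{"tx":0.3,"ty":0,"tz":-51.5,"rx":0,"ry":0,"rz":0,"jaw":-1}]}}

```text
time_s: 21.6
position: [0.5307, 0.0919, 0.0949]
tool_rot: [[-0.32, 0.947, 0.002], [0.947, 0.32, -0.0], [-0.001, 0.002, -1.0]]
ft_force: [-0.8, 1.0, 6.5]
grip_width: -0.0003
```

Run:
```python
from h import *
from rig import env
st(env);feel(env,6);st(env)
```

```text
t 21.6 clamp mm -4.2 1.1 94.9 Fx,Fy,Fz clamp -1.23 -0.46 6.49 w -0.0003 tooly 18.69 tz [ 2.4e-03 -2.0e-04 -1.0e+00]
Fx mean -0.75 sd 0.52 Fz 6.48 tau [ -0.24 -43.07 -17.18  -0.06  -0.27  -0.  ] sd [0.01 0.06 0.03 0.   0.01 0.  ] about EY: 0.128 sd 0.013
t 21.85 clamp mm -4.2 1.1 95.0 Fx,Fy,Fz clamp -0.3 -0.94 6.65 w 0.0003 tooly 18.69 tz [ 2.5e-03 -3.0e-04 -1.0e+00]
```

Press a little further to the stop and hold.

>>> {"fn": "apply_moves", "kwargs": {"plan": [{"tx":0,"ty":0,"tz":-1.5,"rx":0,"ry":0,"rz":0,"jaw":-1},{"tx":0,"ty":0,"tz":-2,"rx":0,"ry":0,"rz":0,"jaw":-1},{"tx":0,"ty":0,"tz":-2,"rx":0,"ry":0,"rz":0,"jaw":-1},{"tx":0,"ty":0,"tz":-2,"rx":0,"ry":0,"rz":0,"jaw":-1},{"tx":0,"ty":0,"tz":-2,"rx":0,"ry":0,"rz":0,"jaw":-1},{"tx":0,"ty":0,"tz":-2,"rx":0,"ry":0,"rz":0,"jaw":-1},{"tx":0,"ty":0,"tz":-2,"rx":0,"ry":0,"rz":0,"jaw":-1},{"tx":0,"ty":0,"tz":-2,"rx":0,"ry":0,"rz":0,"jaw":-1},{"tx":0,"ty":0,"tz":-2,"rx":0,"ry":0,"rz":0,"jaw":-1},{"tx":0,"ty":0,"tz":-2,"rx":0,"ry":0,"rz":0,"jaw":-1},{"tx":0,"ty":0,"tz":-2,"rx":0,"ry":0,"rz":0,"jaw":-1},{"tx":0,"ty":0,"tz":-2,"rx":0,"ry":0,"rz":0,"jaw":-1}]}}

```text
time_s: 23.05
position: [0.5308, 0.0919, 0.0941]
tool_rot: [[-0.321, 0.947, 0.004], [0.947, 0.321, -0.0], [-0.002, 0.003, -1.0]]
ft_force: [-2.7, -1.1, 7.4]
grip_width: 0.0003
```

Run:
```python
from h import *
from rig import env
st(env);feel(env,10);shot(env,10);st(env)
```

```text
t 23.05 clamp mm -4.2 1.2 94.1 Fx,Fy,Fz clamp 0.17 -2.88 7.38 w 0.0003 tooly 18.7 tz [ 3.7e-03 -4.0e-04 -1.0e+00]
Fx mean -0.58 sd 0.52 Fz 7.23 tau [ -0.17 -42.71 -17.88   0.07  -0.76  -0.  ] sd [0. 0. 0. 0. 0. 0.] about EY: 0.138 sd 0.023
t 23.6 clamp mm -4.2 1.2 94.0 Fx,Fy,Fz clamp -1.48 -2.3 7.04 w 0.0001 tooly 18.7 tz [ 3.6e-03 -4.0e-04 -1.0e+00]
```

View pics/side10.png

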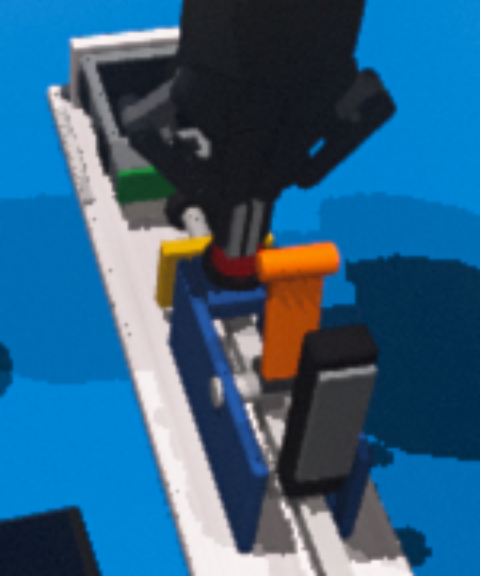

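View pics/top10.png

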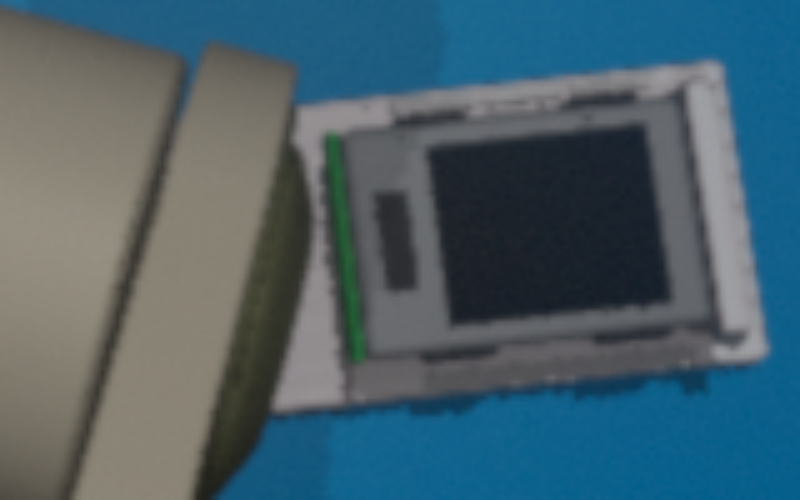

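>>> {"fn": "apply_moves", "kwargs": {"plan": [{"tx":0,"ty":0,"tz":-1,"rx":0,"ry":0,"rz":0,"jaw":-1},{"tx":0,"ty":0,"tz":-1,"rx":0,"ry":0,"rz":0,"jaw":-1},{"tx":0,"ty":0,"tz":-1,"rx":0,"ry":0,"rz":0,"jaw":-1},{"tx":0,"ty":0,"tz":-1,"rx":0,"ry":0,"rz":0,"jaw":-1},{"tx":0,"ty":0,"tz":10,"rx":0,"ry":0,"rz":0,"jaw":-1},{"tx":0,"ty":0,"tz":50,"rx":0,"ry":0,"rz":0,"jaw":-1},{"tx":0,"ty":0,"tz":90,"rx":0,"ry":0,"rz":0,"jaw":-1},{"tx":0,"ty":0,"tz":120,"rx":0,"ry":0,"rz":0,"jaw":-1},{"tx":-70,"ty":60,"tz":140,"rx":0,"ry":0,"rz":0,"jaw":-1},{"tx":-110,"ty":130,"tz":140,"rx":0,"ry":0,"rz":0,"jaw":-1},{"tx":-150,"ty":180,"tz":140,"rx":0,"ry":0,"rz":0,"jaw":-1},{"tx":-150,"ty":180,"tz":140,"rx":0,"ry":0,"rz":0,"jaw":-1}]}}

```text
time_s: 24.8
position: [0.4017, 0.2441, 0.2337]
tool_rot: [[-0.32, 0.947, 0.005], [0.947, 0.32, 0.0], [-0.001, 0.005, -1.0]]
ft_force: [1.0, 1.1, -0.4]
grip_width: -0.0001
```

Run:
```python
from h import *
from rig import env
shot(env,11);st(env)
d=env.get_image("side"); cv2.imwrite("pics/side11f.png",d["image"][:,:,::-1])
```

```text
t 24.9 clamp mm -192.3 -74.1 234.0 Fx,Fy,Fz clamp 0.85 -0.29 -0.15 w -0.0002 tooly 19.04 tz [ 0.0045  0.0011 -1.    ]
```

View pics/side11f.png

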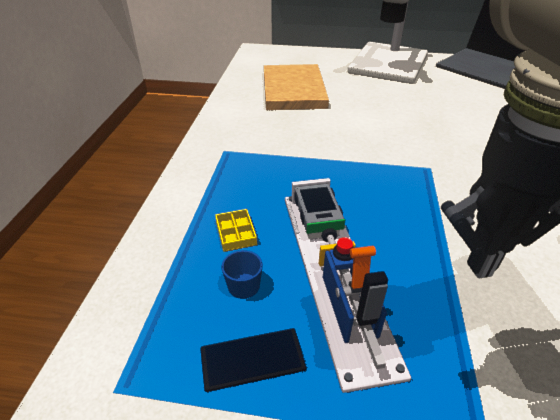

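View pics/top11.png

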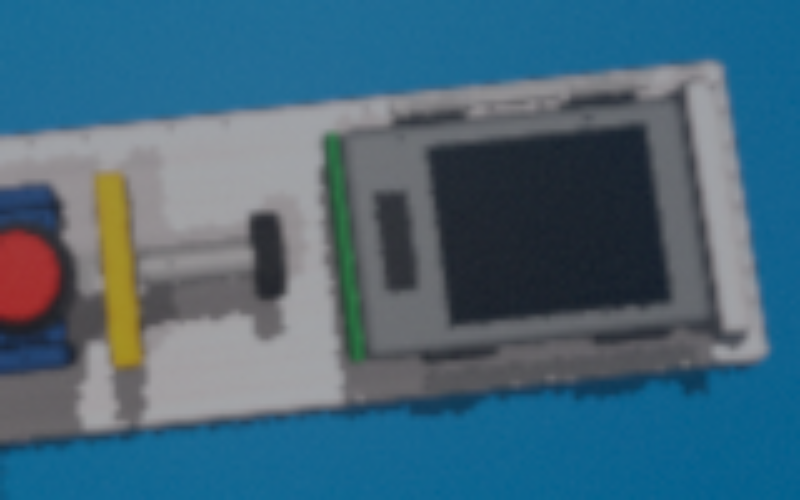

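>>> {"fn": "apply_moves", "kwargs": {"plan": [{"tx":60,"ty":-60,"tz":0,"rx":0,"ry":0.004,"rz":0,"jaw":-1},{"tx":100,"ty":-100,"tz":0,"rx":0,"ry":0.004,"rz":0,"jaw":-1},{"tx":115,"ty":-114,"tz":0,"rx":0,"ry":0.004,"rz":0,"jaw":-1},{"tx":115,"ty":-114,"tz":0,"rx":0,"ry":0.004,"rz":0,"jaw":-1},{"tx":115,"ty":-114,"tz":0,"rx":0,"ry":0.004,"rz":0,"jaw":-1},{"tx":115,"ty":-114,"tz":0,"rx":0,"ry":0.004,"rz":0,"jaw":-1},{"tx":115,"ty":-114,"tz":0,"rx":0,"ry":0.004,"rz":0,"jaw":-1}]}}

```text
time_s: 25.65
position: [0.5158, 0.1314, 0.234]
tool_rot: [[-0.326, 0.945, 0.001], [0.945, 0.326, 0.0], [-0.0, 0.001, -1.0]]
ft_force: [-0.1, -0.3, 0.1]
grip_width: 0.0005
```

Run:
```python
from h import *
from rig import env
st(env)
```

```text
t 25.65 clamp mm -46.5 -0.5 234.0 Fx,Fy,Fz clamp 0.29 -0.15 0.09 w 0.0005 tooly 19.02 tz [ 1.3e-03  3.0e-04 -1.0e+00]
```

>>> {"fn": "apply_moves", "kwargs": {"plan": [{"tx":1,"ty":-1.5,"tz":-40,"rx":0,"ry":0,"rz":-0.005,"jaw":-1},{"tx":1,"ty":-1.5,"tz":-75,"rx":0,"ry":0,"rz":-0.005,"jaw":-1},{"tx":1,"ty":-1.5,"tz":-89.5,"rx":0,"ry":0,"rz":-0.005,"jaw":-1},{"tx":1,"ty":-1.5,"tz":-89.5,"rx":0,"ry":0,"rz":-0.005,"jaw":-1},{"tx":1,"ty":-1.5,"tz":-89.5,"rx":0,"ry":0,"rz":-0.005,"jaw":-1}]}}

```text
time_s: 26.15
position: [0.5168, 0.1305, 0.1455]
tool_rot: [[-0.322, 0.947, 0.002], [0.947, 0.322, 0.0], [-0.0, 0.002, -1.0]]
ft_force: [0.1, -0.3, 0.1]
grip_width: -0.0001
```

Run:
```python
from h import *
from rig import env
st(env);feel(env,4);st(env)
```

```text
t 26.15 clamp mm -45.3 0.2 145.5 Fx,Fy,Fz clamp 0.32 0.02 0.15 w -0.0001 tooly 18.8 tz [ 2.5e-03  4.0e-04 -1.0e+00]
Fx mean 0.14 sd 0.50 Fz 0.02 tau [ 5.000e-02 -4.377e+01 -1.984e+01  0.000e+00 -1.000e-02  0.000e+00] sd [0.03 0.44 0.3  0.   0.01 0.  ] about EY: -0.009 sd 0.021
t 26.3 clamp mm -44.9 0.5 145.9 Fx,Fy,Fz clamp -0.72 0.44 -0.34 w -0.0002 tooly 18.76 tz [ 3.9e-03  4.0e-04 -1.0e+00]
```

>>> {"fn": "apply_moves", "kwargs": {"plan": [{"tx":-1.3,"ty":3.8,"tz":0,"rx":0,"ry":0.003,"rz":0,"jaw":-1},{"tx":-2.5,"ty":7.6,"tz":0,"rx":0,"ry":0.003,"rz":0,"jaw":-1},{"tx":-3.8,"ty":11.4,"tz":0,"rx":0,"ry":0.003,"rz":0,"jaw":-1},{"tx":-4.8,"ty":14.2,"tz":0,"rx":0,"ry":0.003,"rz":0,"jaw":-1},{"tx":-5.4,"ty":16.1,"tz":0,"rx":0,"ry":0.003,"rz":0,"jaw":-1},{"tx":-5.9,"ty":17.6,"tz":0,"rx":0,"ry":0.003,"rz":0,"jaw":-1},{"tx":-5.9,"ty":17.6,"tz":0,"rx":0,"ry":0.003,"rz":0,"jaw":-1}]}}

```text
time_s: 27.0
position: [0.5115, 0.1479, 0.146]
tool_rot: [[-0.322, 0.947, 0.001], [0.947, 0.322, 0.0], [-0.0, 0.001, -1.0]]
ft_force: [2.1, -3.8, 2.9]
grip_width: 0.0002
```

Run:
```python
from h import *
from rig import env
one(env);feel(env,8);one(env)
```

```text
t 27.00 x -63.48 Fx 4.27 Fz 2.87 tau1F 3.89 tauEY/.163 3.12 qv1 -0.308
Fx mean 3.70 sd 0.58 Fz 3.46 tau [  1.95 -42.92 -18.47   0.73   0.44  -0.  ] sd [0.06 0.07 0.04 0.01 0.03 0.01] about EY: -0.549 sd 0.021
t 27.35 x -63.36 Fx 4.31 Fz 2.50 tau1F 3.57 tauEY/.163 3.45 qv1 -0.027
```

>>> {"fn": "apply_moves", "kwargs": {"plan": [{"tx":-0.25,"ty":0.75,"tz":0,"rx":0,"ry":0,"rz":0,"jaw":-1},{"tx":-0.38,"ty":1.14,"tz":0,"rx":0,"ry":0,"rz":0,"jaw":-1},{"tx":-0.5,"ty":1.5,"tz":0,"rx":0,"ry":0,"rz":0,"jaw":-1},{"tx":-0.63,"ty":1.9,"tz":0,"rx":0,"ry":0,"rz":0,"jaw":-1}]}}

```text
time_s: 27.75
position: [0.5107, 0.1497, 0.1457]
tool_rot: [[-0.321, 0.947, 0.001], [0.947, 0.321, 0.0], [0.0, 0.001, -1.0]]
ft_force: [2.2, -3.9, 2.5]
grip_width: 0.0004
```

Run:
```python
from h import *
from rig import env
one(env);feel(env,8);one(env)
```

```text
t 27.75 x -65.41 Fx 4.37 Fz 2.51 tau1F 3.59 tauEY/.163 3.57 qv1 0.502
Fx mean 3.58 sd 0.41 Fz 2.43 tau [ 1.820e+00 -4.336e+01 -1.863e+01  7.000e-01  5.000e-01 -1.000e-02] sd [0.06 0.05 0.03 0.02 0.   0.01] about EY: -0.575 sd 0.027
t 28.10 x -65.41 Fx 4.02 Fz 2.62 tau1F 3.40 tauEY/.163 3.46 qv1 0.015
```

>>> {"fn": "apply_moves", "kwargs": {"plan": [{"tx":-0.35,"ty":1.0,"tz":0,"rx":0,"ry":0,"rz":0,"jaw":-1},{"tx":-0.6,"ty":1.8,"tz":0,"rx":0,"ry":0,"rz":0,"jaw":-1},{"tx":-0.9,"ty":2.6,"tz":0,"rx":0,"ry":0,"rz":0,"jaw":-1},{"tx":-1.15,"ty":3.4,"tz":0,"rx":0,"ry":0,"rz":0,"jaw":-1}]}}

```text
time_s: 28.5
position: [0.5095, 0.1532, 0.1456]
tool_rot: [[-0.322, 0.947, 0.0], [0.947, 0.322, 0.001], [0.0, 0.001, -1.0]]
ft_force: [3.4, -3.0, -0.7]
grip_width: 0.0001
```

Run:
```python
from h import *
from rig import env
one(env);env.get_image("side");one(env);env.get_image("side");one(env)
```

```text
t 28.50 x -69.13 Fx 3.88 Fz -0.69 tau1F 2.94 tauEY/.163 3.29 qv1 0.791
t 28.55 x -69.30 Fx 3.45 Fz -0.46 tau1F 2.13 tauEY/.163 3.11 qv1 -0.089
t 28.60 x -69.21 Fx 2.79 Fz -0.24 tau1F 2.91 tauEY/.163 2.99 qv1 -0.102
```

>>> {"fn": "apply_moves", "kwargs": {"plan": [{"tx":-0.35,"ty":1.0,"tz":0,"rx":0,"ry":0,"rz":0,"jaw":-1},{"tx":-0.6,"ty":1.8,"tz":0,"rx":0,"ry":0,"rz":0,"jaw":-1},{"tx":-0.9,"ty":2.6,"tz":0,"rx":0,"ry":0,"rz":0,"jaw":-1},{"tx":-1.15,"ty":3.4,"tz":0,"rx":0,"ry":0,"rz":0,"jaw":-1}]}}

```text
time_s: 29.0
position: [0.508, 0.1567, 0.1454]
tool_rot: [[-0.322, 0.947, -0.0], [0.947, 0.322, 0.001], [0.001, -0.0, -1.0]]
ft_force: [2.2, -1.5, -0.8]
grip_width: -0.0003
```

Run:
```python
from h import *
from rig import env
one(env);env.get_image("side");one(env);env.get_image("side");one(env)
```

```text
t 29.00 x -72.98 Fx 2.16 Fz -0.83 tau1F 2.78 tauEY/.163 3.19 qv1 0.854
t 29.05 x -73.01 Fx 2.67 Fz -0.92 tau1F 2.47 tauEY/.163 3.20 qv1 -0.173
t 29.10 x -72.93 Fx 3.29 Fz -0.12 tau1F 3.07 tauEY/.163 3.22 qv1 -0.104
```

>>> {"fn": "apply_moves", "kwargs": {"plan": [{"tx":-0.6,"ty":1.9,"tz":0,"rx":0,"ry":0,"rz":0,"jaw":-1},{"tx":-1.2,"ty":3.6,"tz":0,"rx":0,"ry":0,"rz":0,"jaw":-1},{"tx":-1.75,"ty":5.2,"tz":0,"rx":0,"ry":0,"rz":0,"jaw":-1},{"tx":-1.75,"ty":5.2,"tz":0,"rx":0,"ry":0,"rz":0,"jaw":-1}]}}

```text
time_s: 29.5
position: [0.5064, 0.1612, 0.1454]
tool_rot: [[-0.322, 0.947, -0.0], [0.947, 0.322, -0.002], [-0.002, -0.001, -1.0]]
ft_force: [2.7, -7.9, -0.3]
grip_width: -0.0003
```

Run:
```python
from h import *
from rig import env
st(env);one(env)
```

```text
t 29.5 clamp mm -77.7 0.1 145.4 Fx,Fy,Fz clamp 8.35 0.08 -0.27 w -0.0003 tooly 18.78 tz [-0.     -0.0017 -1.    ]
t 29.50 x -77.65 Fx 8.35 Fz -0.27 tau1F 9.08 tauEY/.163 9.18 qv1 -0.145
```

>>> {"fn": "apply_moves", "kwargs": {"plan": [{"tx":3,"ty":-9,"tz":0,"rx":0,"ry":0,"rz":0,"jaw":-1},{"tx":6,"ty":-18,"tz":0,"rx":0.002,"ry":0,"rz":0,"jaw":-1},{"tx":10,"ty":-30,"tz":0,"rx":0.002,"ry":0,"rz":0,"jaw":-1},{"tx":10,"ty":-30,"tz":0,"rx":0.002,"ry":0,"rz":0,"jaw":-1},{"tx":10,"ty":-30,"tz":0,"rx":0.002,"ry":0,"rz":0,"jaw":-1},{"tx":7.9,"ty":-23.7,"tz":0,"rx":0.002,"ry":0,"rz":0,"jaw":-1},{"tx":5.7,"ty":-17.1,"tz":0,"rx":0.002,"ry":0,"rz":0,"jaw":-1},{"tx":3.5,"ty":-10.4,"tz":0,"rx":0.002,"ry":0,"rz":0,"jaw":-1},{"tx":1.6,"ty":-4.7,"tz":0,"rx":0.002,"ry":0,"rz":0,"jaw":-1},{"tx":0.3,"ty":-0.9,"tz":0,"rx":0.002,"ry":0,"rz":0,"jaw":-1},{"tx":-0.2,"ty":0.7,"tz":0,"rx":0.002,"ry":0,"rz":0,"jaw":-1},{"tx":-0.2,"ty":0.7,"tz":0,"rx":0.002,"ry":0,"rz":0,"jaw":-1}]}}

```text
time_s: 30.7
position: [0.5064, 0.1612, 0.1453]
tool_rot: [[-0.323, 0.947, 0.001], [0.947, 0.323, -0.003], [-0.003, -0.0, -1.0]]
ft_force: [2.1, -9.5, -1.9]
grip_width: 0.0005
```

Run:
```python
from h import *
from rig import env
st(env);one(env);shot(env,12);one(env)
```

```text
t 30.7 clamp mm -77.7 0.1 145.3 Fx,Fy,Fz clamp 9.63 -1.03 -1.93 w 0.0005 tooly 18.82 tz [ 7.0e-04 -2.7e-03 -1.0e+00]
t 30.70 x -77.66 Fx 9.63 Fz -1.93 tau1F 10.63 tauEY/.163 10.78 qv1 -0.313
t 30.80 x -77.65 Fx 10.56 Fz -1.60 tau1F 9.97 tauEY/.163 10.34 qv1 -0.055
```

View pics/top12.png

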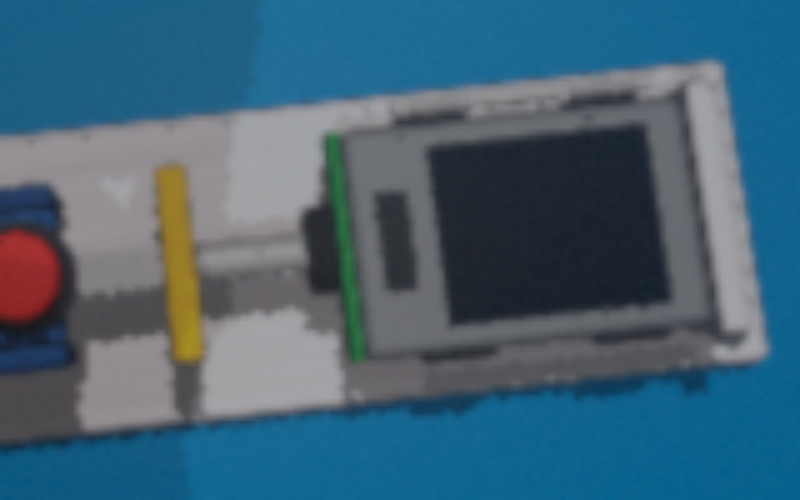

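>>> {"fn": "apply_moves", "kwargs": {"plan": [{"tx":3,"ty":-9,"tz":0,"rx":0,"ry":0,"rz":0,"jaw":-1},{"tx":6,"ty":-18,"tz":0,"rx":0.002,"ry":0,"rz":0,"jaw":-1},{"tx":10,"ty":-30,"tz":0,"rx":0.003,"ry":0,"rz":0,"jaw":-1},{"tx":10,"ty":-30,"tz":0,"rx":0.003,"ry":0,"rz":0,"jaw":-1},{"tx":10,"ty":-30,"tz":0,"rx":0.003,"ry":0,"rz":0,"jaw":-1},{"tx":7.9,"ty":-23.7,"tz":0,"rx":0.003,"ry":0,"rz":0,"jaw":-1},{"tx":6.0,"ty":-18,"tz":0,"rx":0.003,"ry":0,"rz":0,"jaw":-1},{"tx":4.5,"ty":-13.3,"tz":0,"rx":0.003,"ry":0,"rz":0,"jaw":-1},{"tx":3.8,"ty":-11.4,"tz":0,"rx":0.003,"ry":0,"rz":0,"jaw":-1},{"tx":3.2,"ty":-9.5,"tz":0,"rx":0.003,"ry":0,"rz":0,"jaw":-1},{"tx":2.9,"ty":-8.7,"tz":0,"rx":0.003,"ry":0,"rz":0,"jaw":-1},{"tx":2.6,"ty":-7.9,"tz":0,"rx":0.003,"ry":0,"rz":0,"jaw":-1}]}}

```text
time_s: 32.0
position: [0.5094, 0.1524, 0.1455]
tool_rot: [[-0.323, 0.946, 0.002], [0.946, 0.323, -0.003], [-0.003, 0.001, -1.0]]
ft_force: [1.4, -9.4, 0.0]
grip_width: 0.0001
```

Run:
```python
from h import *
from rig import env
one(env);env.get_image("side");one(env);env.get_image("side");one(env)
```

```text
t 32.00 x -68.44 Fx 9.30 Fz 0.04 tau1F 10.22 tauEY/.163 10.73 qv1 0.898
t 32.05 x -68.56 Fx 9.99 Fz -0.84 tau1F 9.33 tauEY/.163 10.19 qv1 -0.134
t 32.10 x -68.55 Fx 10.09 Fz -0.10 tau1F 10.00 tauEY/.163 10.43 qv1 -0.051
```

>>> {"fn": "apply_moves", "kwargs": {"plan": [{"tx":-0.5,"ty":1.4,"tz":0,"rx":0,"ry":0,"rz":0,"jaw":-1},{"tx":-0.7,"ty":2.0,"tz":0,"rx":0,"ry":0,"rz":0,"jaw":-1},{"tx":-0.9,"ty":2.6,"tz":0,"rx":0,"ry":0,"rz":0,"jaw":-1},{"tx":-1.05,"ty":3.2,"tz":0,"rx":0,"ry":0,"rz":0,"jaw":-1}]}}

```text
time_s: 32.5
position: [0.5085, 0.1549, 0.1453]
tool_rot: [[-0.323, 0.946, 0.003], [0.946, 0.323, -0.006], [-0.006, 0.001, -1.0]]
ft_force: [2.5, -10.4, -1.8]
grip_width: -0.0001
```

Run:
```python
from h import *
from rig import env
one(env);env.get_image("side");one(env);env.get_image("side");one(env)
```

```text
t 32.50 x -71.01 Fx 10.62 Fz -1.76 tau1F 10.29 tauEY/.163 11.10 qv1 0.598
t 32.55 x -71.08 Fx 9.67 Fz -2.39 tau1F 9.67 tauEY/.163 10.56 qv1 -0.068
t 32.60 x -71.05 Fx 10.66 Fz -2.60 tau1F 10.16 tauEY/.163 10.70 qv1 -0.069
```

>>> {"fn": "apply_moves", "kwargs": {"plan": [{"tx":-0.9,"ty":2.8,"tz":0,"rx":0,"ry":0,"rz":0,"jaw":-1},{"tx":-1.4,"ty":4.3,"tz":0,"rx":0,"ry":0,"rz":0,"jaw":-1},{"tx":-1.9,"ty":5.7,"tz":0,"rx":0,"ry":0,"rz":0,"jaw":-1},{"tx":-2.3,"ty":6.9,"tz":0,"rx":0,"ry":0,"rz":0,"jaw":-1},{"tx":-2.6,"ty":7.8,"tz":0,"rx":0,"ry":0,"rz":0,"jaw":-1},{"tx":-2.6,"ty":7.8,"tz":0,"rx":0,"ry":0,"rz":0,"jaw":-1}]}}

```text
time_s: 33.2
position: [0.5065, 0.1612, 0.1453]
tool_rot: [[-0.324, 0.946, 0.004], [0.946, 0.324, -0.011], [-0.011, 0.0, -1.0]]
ft_force: [3.5, -13.5, -1.8]
grip_width: 0.0003
```

Run:
```python
from h import *
from rig import env
st(env);one(env)
```

```text
t 33.2 clamp mm -77.7 0.1 145.3 Fx,Fy,Fz clamp 13.87 -1.0 -1.85 w 0.0003 tooly 18.9 tz [ 0.0039 -0.0105 -0.9999]
t 33.20 x -77.72 Fx 13.87 Fz -1.85 tau1F 13.84 tauEY/.163 14.32 qv1 -0.169
```

>>> {"fn": "apply_moves", "kwargs": {"plan": [{"tx":3,"ty":-9,"tz":0,"rx":0,"ry":0,"rz":0,"jaw":-1},{"tx":6,"ty":-18,"tz":0,"rx":0.006,"ry":0.002,"rz":-0.003,"jaw":-1},{"tx":10,"ty":-30,"tz":0,"rx":0.01,"ry":0.004,"rz":-0.003,"jaw":-1},{"tx":10,"ty":-30,"tz":0,"rx":0.01,"ry":0.004,"rz":-0.003,"jaw":-1},{"tx":10,"ty":-30,"tz":0,"rx":0.01,"ry":0.004,"rz":-0.003,"jaw":-1},{"tx":7.9,"ty":-23.7,"tz":0,"rx":0.01,"ry":0.004,"rz":-0.003,"jaw":-1},{"tx":6.0,"ty":-18,"tz":0,"rx":0.01,"ry":0.004,"rz":-0.003,"jaw":-1},{"tx":4.5,"ty":-13.3,"tz":0,"rx":0.01,"ry":0.004,"rz":-0.003,"jaw":-1},{"tx":3.8,"ty":-11.4,"tz":0,"rx":0.01,"ry":0.004,"rz":-0.003,"jaw":-1},{"tx":3.2,"ty":-9.5,"tz":0,"rx":0.01,"ry":0.004,"rz":-0.003,"jaw":-1},{"tx":2.7,"ty":-8.1,"tz":0,"rx":0.01,"ry":0.004,"rz":-0.003,"jaw":-1},{"tx":2.2,"ty":-6.7,"tz":0,"rx":0.01,"ry":0.004,"rz":-0.003,"jaw":-1}]}}

```text
time_s: 34.4
position: [0.5091, 0.1533, 0.1454]
tool_rot: [[-0.321, 0.947, 0.001], [0.947, 0.321, -0.005], [-0.005, -0.0, -1.0]]
ft_force: [3.6, -13.4, -1.7]
grip_width: -0.0001
```

Run:
```python
from h import *
from rig import env
one(env);env.get_image("side");one(env);env.get_image("side");one(env)
```

```text
t 34.40 x -69.33 Fx 13.85 Fz -1.70 tau1F 12.60 tauEY/.163 13.19 qv1 1.536
t 34.45 x -69.59 Fx 12.07 Fz -0.29 tau1F 11.11 tauEY/.163 13.11 qv1 -0.193
t 34.50 x -69.55 Fx 12.83 Fz -0.41 tau1F 12.36 tauEY/.163 12.64 qv1 -0.170
```

>>> {"fn": "apply_moves", "kwargs": {"plan": [{"tx":-0.7,"ty":2.0,"tz":0,"rx":0,"ry":0,"rz":0,"jaw":-1},{"tx":-0.9,"ty":2.6,"tz":0,"rx":0,"ry":0,"rz":0,"jaw":-1},{"tx":-1.05,"ty":3.2,"tz":0,"rx":0,"ry":0,"rz":0,"jaw":-1}]}}

```text
time_s: 34.8
position: [0.5084, 0.1554, 0.1453]
tool_rot: [[-0.322, 0.947, 0.002], [0.947, 0.322, -0.009], [-0.009, -0.001, -1.0]]
ft_force: [3.5, -12.5, -3.5]
grip_width: -0.0001
```

Run:
```python
from h import *
from rig import env
one(env);env.get_image("side");one(env);env.get_image("side");one(env);env.get_image("side");one(env)
```

```text
t 34.80 x -71.59 Fx 12.94 Fz -3.54 tau1F 12.68 tauEY/.163 13.38 qv1 0.636
t 34.85 x -71.68 Fx 13.24 Fz -2.93 tau1F 12.04 tauEY/.163 13.42 qv1 -0.145
t 34.90 x -71.65 Fx 12.36 Fz -2.63 tau1F 12.49 tauEY/.163 13.38 qv1 -0.073
t 34.95 x -71.62 Fx 12.08 Fz -1.61 tau1F 12.47 tauEY/.163 12.98 qv1 -0.028
```

>>> {"fn": "apply_moves", "kwargs": {"plan": [{"tx":-0.9,"ty":2.8,"tz":0,"rx":0,"ry":0,"rz":0,"jaw":-1},{"tx":-1.4,"ty":4.3,"tz":0,"rx":0,"ry":0,"rz":0,"jaw":-1},{"tx":-1.9,"ty":5.7,"tz":0,"rx":0,"ry":0,"rz":0,"jaw":-1},{"tx":-2.4,"ty":7.2,"tz":0,"rx":0,"ry":0,"rz":0,"jaw":-1},{"tx":-2.6,"ty":7.9,"tz":0,"rx":0,"ry":0,"rz":0,"jaw":-1},{"tx":-2.6,"ty":7.9,"tz":0,"rx":0,"ry":0,"rz":0,"jaw":-1}]}}

```text
time_s: 35.55
position: [0.5065, 0.1614, 0.1453]
tool_rot: [[-0.322, 0.947, 0.004], [0.947, 0.322, -0.014], [-0.015, -0.001, -1.0]]
ft_force: [5.0, -16.4, -2.7]
grip_width: 0.0001
```

Run:
```python
from h import *
from rig import env
st(env);one(env)
```

```text
t 35.55 clamp mm -77.9 0.2 145.3 Fx,Fy,Fz clamp 17.11 -0.46 -2.71 w 0.0001 tooly 18.81 tz [ 0.004  -0.0144 -0.9999]
t 35.55 x -77.86 Fx 17.11 Fz -2.71 tau1F 16.81 tauEY/.163 17.30 qv1 -0.074
```

At the stop. Let the trigger go and move over the button (from x −77.9 to −4).

>>> {"fn": "apply_moves", "kwargs": {"plan": [{"tx":3,"ty":-9,"tz":0,"rx":0,"ry":0,"rz":0,"jaw":-1},{"tx":6,"ty":-18,"tz":0,"rx":0.007,"ry":0.002,"rz":0,"jaw":-1},{"tx":10,"ty":-30,"tz":0,"rx":0.014,"ry":0.004,"rz":0,"jaw":-1},{"tx":17,"ty":-50,"tz":0,"rx":0.014,"ry":0.004,"rz":0,"jaw":-1},{"tx":23.4,"ty":-70.1,"tz":0,"rx":0.014,"ry":0.004,"rz":0,"jaw":-1},{"tx":23.4,"ty":-70.1,"tz":0,"rx":0.014,"ry":0.004,"rz":0,"jaw":-1},{"tx":23.4,"ty":-70.1,"tz":0,"rx":0.014,"ry":0.004,"rz":0,"jaw":-1},{"tx":23.4,"ty":-70.1,"tz":0,"rx":0.014,"ry":0.004,"rz":0,"jaw":-1},{"tx":23.4,"ty":-70.1,"tz":0,"rx":0.014,"ry":0.004,"rz":0,"jaw":-1}]}}

```text
time_s: 36.45
position: [0.5296, 0.092, 0.1453]
tool_rot: [[-0.323, 0.946, -0.0], [0.946, 0.323, -0.0], [-0.0, -0.0, -1.0]]
ft_force: [-0.7, 0.1, 0.0]
grip_width: 0.0002
```

Run:
```python
from h import *
from rig import env
for i in range(16): env.get_image("side")
shot(env,13);st(env)
```

```text
t 37.35 clamp mm -3.9 0.1 145.3 Fx,Fy,Fz clamp -0.09 -0.13 -0.29 w -0.0002 tooly 18.81 tz [ 1.e-04 -4.e-04 -1.e+00]
```

View pics/side13.png

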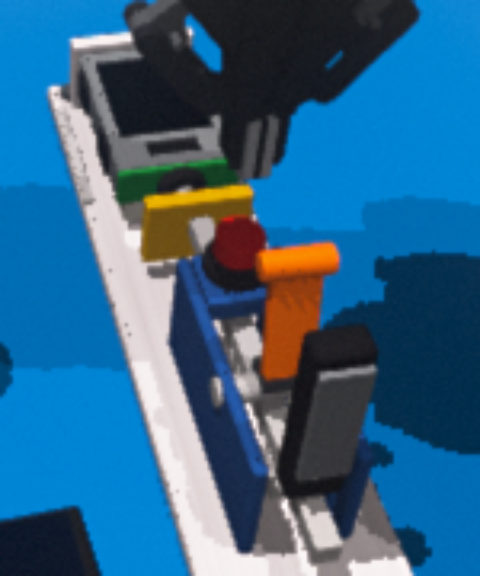

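The side view matches that of the first cycle: jaw on the fourth tooth (plate at about (198,222)), trigger at rest. The clamp has held for over 1.5 s, so I press the button.

>>> {"fn": "apply_moves", "kwargs": {"plan": [{"tx":0,"ty":0,"tz":-20,"rx":0,"ry":0,"rz":0,"jaw":-1},{"tx":0,"ty":0,"tz":-37,"rx":0,"ry":0,"rz":0,"jaw":-1},{"tx":0,"ty":0,"tz":-37,"rx":0,"ry":0,"rz":0,"jaw":-1},{"tx":0,"ty":0,"tz":-40,"rx":0,"ry":0,"rz":0,"jaw":-1},{"tx":0,"ty":0,"tz":-44,"rx":0,"ry":0,"rz":0,"jaw":-1},{"tx":0,"ty":0,"tz":-48,"rx":0,"ry":0,"rz":0,"jaw":-1},{"tx":0,"ty":0,"tz":-51,"rx":0,"ry":0,"rz":0,"jaw":-1},{"tx":0,"ty":0,"tz":-52.5,"rx":0,"ry":0,"rz":0,"jaw":-1},{"tx":0,"ty":0,"tz":-52.5,"rx":0,"ry":0,"rz":0,"jaw":-1},{"tx":0,"ty":0,"tz":-52.5,"rx":0,"ry":0,"rz":0,"jaw":-1},{"tx":0,"ty":0,"tz":-52.5,"rx":0,"ry":0,"rz":0,"jaw":-1},{"tx":0,"ty":0,"tz":-52.5,"rx":0,"ry":0,"rz":0,"jaw":-1}]}}

```text
time_s: 38.55
position: [0.5305, 0.0912, 0.0941]
tool_rot: [[-0.322, 0.947, 0.003], [0.947, 0.322, -0.001], [-0.001, 0.002, -1.0]]
ft_force: [-1.5, -0.7, 7.2]
grip_width: -0.0003
```

Run:
```python
from h import *
from rig import env
st(env)
for i in range(36): env.get_image("side")
shot(env,14);st(env)
```

```text
t 38.55 clamp mm -3.7 0.7 94.1 Fx,Fy,Fz clamp 0.23 -1.66 7.15 w -0.0003 tooly 18.81 tz [ 2.7e-03 -6.0e-04 -1.0e+00]
t 40.45 clamp mm -3.7 0.7 94.0 Fx,Fy,Fz clamp 0.07 -1.75 6.86 w 0.0001 tooly 18.82 tz [ 2.6e-03 -6.0e-04 -1.0e+00]
```

View pics/side14.png

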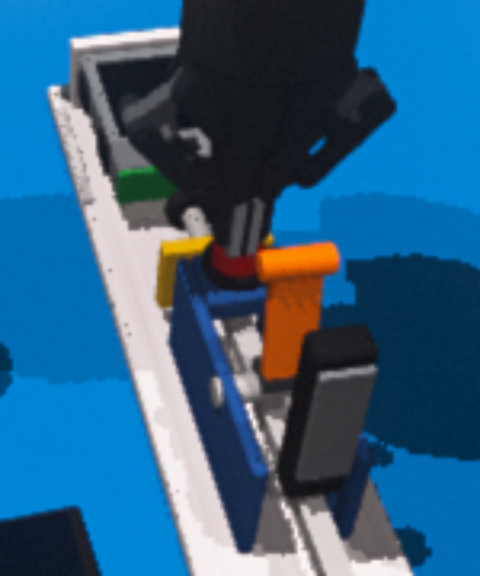

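The jaw is fully back, with the yellow plate at (165,270). I lift straight up and move clear.

>>> {"fn": "apply_moves", "kwargs": {"plan": [{"tx":0,"ty":0,"tz":10,"rx":0,"ry":0,"rz":0,"jaw":-1},{"tx":0,"ty":0,"tz":50,"rx":0,"ry":0,"rz":0,"jaw":-1},{"tx":0,"ty":0,"tz":90,"rx":0,"ry":0,"rz":0,"jaw":-1},{"tx":0,"ty":0,"tz":120,"rx":0,"ry":0,"rz":0,"jaw":-1},{"tx":-70,"ty":60,"tz":140,"rx":0,"ry":0,"rz":0,"jaw":-1},{"tx":-110,"ty":130,"tz":140,"rx":0,"ry":0,"rz":0,"jaw":-1},{"tx":-150,"ty":180,"tz":140,"rx":0,"ry":0,"rz":0,"jaw":-1},{"tx":-150,"ty":180,"tz":140,"rx":0,"ry":0,"rz":0,"jaw":-1},{"tx":-150,"ty":180,"tz":140,"rx":0,"ry":0,"rz":0,"jaw":-1},{"tx":-150,"ty":180,"tz":140,"rx":0,"ry":0,"rz":0,"jaw":-1}]}}

```text
time_s: 41.45
position: [0.3779, 0.2738, 0.2352]
tool_rot: [[-0.327, 0.945, 0.003], [0.945, 0.327, 0.001], [-0.001, 0.003, -1.0]]
ft_force: [0.1, 0.3, -0.0]
grip_width: 0.0004
```

Run:
```python
from h import *
from rig import env
shot(env,15);st(env)
d=env.get_image("top"); a=cv2.imread("pics/top0.png").astype(int);b=d["image"][:,:,::-1].astype(int)
cv2.imwrite("pics/top15f.png",b.astype(np.uint8))
```

```text
t 41.55 clamp mm -222.4 -84.5 234.7 Fx,Fy,Fz clamp 0.65 -0.01 -0.54 w -0.0002 tooly 18.91 tz [ 3.7e-03 -5.0e-04 -1.0e+00]
```

View pics/top15.png

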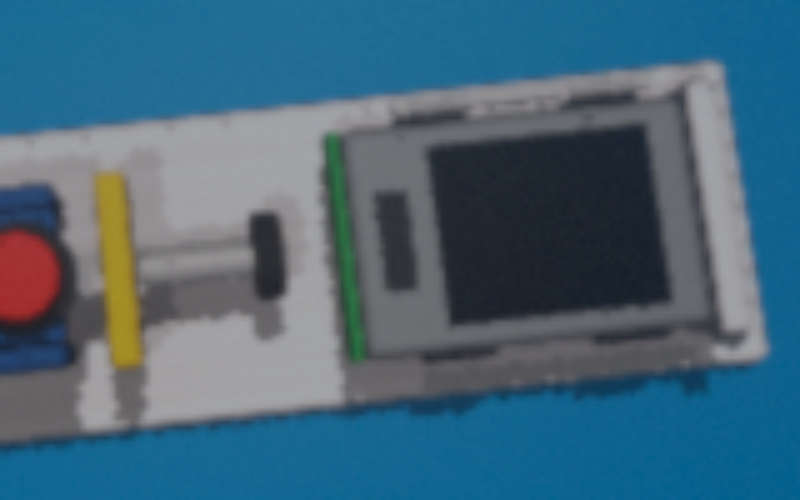

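View pics/top15f.png

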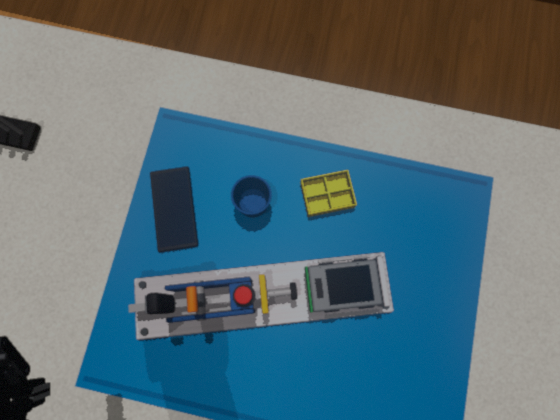

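The last pictures show the green cap flat on the handheld's open end, the jaw fully back, and the button and trigger at rest. The phone, cup and tray are where they were, and the robot is clear of everything, so I hand the job in.

Run:
```python
from rig import env
print(env.close_job())
```

```text
the job is handed in; nothing more can be done
None
```

The battery is home and the jaw is fully back. The job was handed in at about 42 s of the 69 s, and no verdict was reported.

- **Pumping:** Four full trigger strokes drove the battery home. By the trigger's feel, the nose then held about 18.5 N, and a fifth stroke would have gone over 23 N.
- **Two cycles:** I pumped and released twice. The first cycle's readings disagreed: about 15.5–16.5 N (stationary, after quick strokes) and 17–19 N (slow pushes). After that release I pushed the free trigger slowly, which took about 3 N, as the task says. I then pumped four strokes again. Slow readings gave about 14.2 N after the third stroke and 18.4 N after the fourth, close to the expected 4.5 N step. The low readings came from friction.
- **Hold and release:** In each cycle the clamp held for over 1 s. I then let the trigger go and kept the button down for more than 2 s, until the pictures showed the jaw back.
- **Force on the trigger:** It never read over about 17 N, though force was only read at the end of each move.
- **Last pictures:** The cap lies flat on the handheld, and the jaw is at its starting position. The trigger and button are at rest, and the phone, cup and tray have not moved.

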